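Row of hand planes from the honing rack into their till berths

ROBOT

A 7-joint arm with a two-finger parallel gripper is mounted at the origin on the work surface. World frame = base frame: x ahead of the robot, y to its left, z up, the work surface at z = 0. Lengths are in m, angles in rad, forces in N, time in s.
With the tool pointing down it reaches from about 0.425 to 0.925 m from the base axis. Payload 6.8 kg.
Tool frame: the origin (TCP) lies at the very end of the fingers, on their centre line; the grasp point (between the pads) lies 19 mm behind it; y points along the fingers, z is the direction in which the jaws open and shut, and the axes are right-handed (so a half turn about y gives the same grasp; the last joint's range is limited). The gripper opens to 85 mm and grips with 20 to 120 N. Pads are 22 mm wide; open, the fingers measure 114 mm over their backs; the gripper's body (76 mm by 85 mm) begins 54 mm behind the grasp point. The pads swing forward as they close: fully open they stand 13 mm farther back than shut.
Start: joints at [1.179, 0.477, 0.022, 1.555, -0.011, 1.109, -0.083], TCP at [0.189, -0.648, 0.231] pointing down, gripper open.
Joint ranges: [-2.96, 2.96], [-0.34, 2.1], [-1.41, 1.46], [0.24, 2.44], [-1.37, 4.51], [0.17, 1.92], [-2.96, 2.96]. Speed limits (rad/s): [2.39, 2.39, 3.14, 3.14, 3.14, 3.14, 3.14].

INTERFACE

Orientations are given as a rotation vector (axis times angle).
In Python, from bench import r gives the robot as it stands.
- The arm moves only by the tool drive_tool, never from a script. Its argument "series" is a list of rows, each a list of 7 numbers: the shift along the tool's x, y, z in mm, then the turn, a rotation vector about the tool's x, y, z in degrees, then the finger opening in mm, from 0 to 85.4. In form: [[tx, ty, tz, wx, wy, wz, grip], ...]. A call has 1 to 5 rows; each row is the pose to reach, as a shift and turn from the pose measured when the call began, along the tool's axes at that moment; what a row does not reach only later rows make up. A row lasts 1/10 s, in which the tool goes at most 50 mm and 8.59 degrees, less where a joint would pass 70% of its speed; a pose out of reach is approached as far as the arm can. A call with a gripper value outside its range is refused whole. The fingers move at their own pace and stop on an object; "squeeze" is the grip in N (left out, the last holds). Time passes only in rows, so rows that repeat a pose let the fingers close. It gives the time, the measured TCP pose, the force and the opening at its end, in the units of the state.
- r.get_obs(): the state, without advancing time (a new reading comes with each control period).
- r.grab_frame(name): name is "side" or "top"; returns a dict with "frame" (480x640x3 uint8, blue, green, red), "intrinsics" (3x3 intrinsics, pixels), "distortion" ([k1, k2, p1, p2, k3] as OpenCV has them; the pictures are not rectified), "rvec" (rotation vector, rad) and "tvec" (3), from world to camera coordinates, as OpenCV has them. Camera axes: x right, y down, z forward; pixel columns grow to the right and rows downward; lengths in m; the calibration is good to about 2 mm. A picture is of the moment at which its call begins. There is no depth.
- r.hand_in(): hands the job in, once; it reports no verdict.
The state is a dict: "clock": time; "joints": joint angles; "qvel": joint speeds; "tau": joint torques, N m; "tcp_pos": TCP position; "orientation": TCP orientation; "contact_force": force on the tool from outside, world axes, zero at the start; "moment": the same for the moment, N m; "grip_width": finger opening in m.
Only numpy, scipy, OpenCV 4.12 (cv2) and the standard library are available. Lean on these libraries where they do the work, as an engineer would, in place of code of your own. Each camera call takes 0.05 s, during which the arm holds its last target.

TASK

The four freshly honed hand planes stand in a row on the plywood honing rack; put them away in the row of berths on top of the wooden till, in the order of the berths: each plane in the berth cut to its own length and width, lying along it, flat on its sole on the cork floor. Lower each one right down to the floor before you let go, never drop one, and do not knock over or shove the oil bottle and the brass hammer on the rack's ledge.

Things in the scene. Friction and masses are not known exactly. Their poses are not given: they have to be found in the camera images.
- smoother: Wooden smoothing plane, the widest: pale wood, 190 x 58 mm (x, y), flat sides 50 high, iron and wedge up to 74 above the sole. 0.65 kg. Origin: centre of the sole; x along it to the toe, away from the robot, z up. Starts on its sole in one of four places 100 mm apart on the honing rack (board 18 thick, 26 high dowels between the toes and heels, 12 high lips beyond). Grip across the sides at mid-length.
- block: Metal block plane, low: 150 x 46 mm (x, y), flat sides 40 high over the middle 74 of its length, dark knob at the toe, top 48 above the sole. 0.6 kg. Origin: centre of the sole; x along it to the toe, away from the robot, z up. Starts on its sole in one of four places 100 mm apart on the honing rack (board 18 thick, 26 high dowels between the toes and heels, 12 high lips beyond). Grip across the sides at mid-length.
- shoulder: Metal shoulder plane, long and narrow: 190 x 28 mm (x, y), flat sides 46 high, brass cap, top 68 above the sole. 0.75 kg. Origin: centre of the sole; x along it to the toe, away from the robot, z up. Starts on its sole in one of four places 100 mm apart on the honing rack (board 18 thick, 26 high dowels between the toes and heels, 12 high lips beyond). Grip across the sides at mid-length.
- thumb: Small thumb plane, the shortest: dark wood, brass sole, 100 x 36 mm (x, y), flat sides 38 high, wedge and iron up to 54 above the sole. 0.22 kg. Origin: centre of the sole; x along it to the toe, away from the robot, z up. Starts on its sole in one of four places 100 mm apart on the honing rack (board 18 thick, 26 high dowels between the toes and heels, 12 high lips beyond). Grip across the sides at mid-length.
- berth_smoother: Berth for the smoother plane, fixed on the till (top 60 mm above the bench), one of four 100 apart. Clear floor 206 x 74 mm (x, y), 8 of play round the plane. Pale stops 8 thick, 12 high above the cork floor: whole at the ends, but on the sides only near the corners, the middle 115 open for fingers. Origin: centre of underside, floor 6 above it; x along it, away from the robot, z up.
- berth_block: Berth for the block plane, fixed on the till (top 60 mm above the bench), one of four 100 apart. Clear floor 166 x 62 mm (x, y), 8 of play round the plane. Pale stops 8 thick, 12 high above the cork floor: whole at the ends, but on the sides only near the corners, the middle 93 open for fingers. Origin: centre of underside, floor 6 above it; x along it, away from the robot, z up.
- berth_shoulder: Berth for the shoulder plane, fixed on the till (top 60 mm above the bench), one of four 100 apart. Clear floor 206 x 44 mm (x, y), 8 of play round the plane. Pale stops 8 thick, 12 high above the cork floor: whole at the ends, but on the sides only near the corners, the middle 115 open for fingers. Origin: centre of underside, floor 6 above it; x along it, away from the robot, z up.
- berth_thumb: Berth for the thumb plane, fixed on the till (top 60 mm above the bench), one of four 100 apart. Clear floor 116 x 52 mm (x, y), 8 of play round the plane. Pale stops 8 thick, 12 high above the cork floor: whole at the ends, but on the sides only near the corners, the middle 65 open for fingers. Origin: centre of underside, floor 6 above it; x along it, away from the robot, z up.
- oil_bottle: Bystander: small clear bottle with a black spout, 38 mm across, 90 mm high, standing on the ledge of the honing rack about 150 mm beyond the mid-line of the row of planes. Origin: centre of its base, z up.
- brass_hammer: Bystander: small plane hammer, 160 mm long, head 42 mm across, 20 mm thick at its brass head, lying on the same ledge. Origin under the middle of its wooden handle.
Not all that is in view belongs to the job. What is shaped like the shoulder but green is not meant.

How it is judged:
At the end, for the whole second after the job is handed in: Each of the four planes stands on its sole on the cork floor of its own berth (centre within 14 mm of the berth's centre, sole within 4 mm of the floor's height, long axis within 0.25 rad of the berth's either way round, tilt under 0.06 rad), at rest and released (horizontal distance between smoother and berth_smoother below 0.014 m and z of smoother in the frame of berth_smoother between 0.002 and 0.01 m and angle between the x axis of smoother and the x axis of berth_smoother, either way round below 0.25 rad and angle between each of smoother, block, shoulder, thumb's own z axis and vertical below 0.06 rad and linear speed of each of smoother, block, shoulder, thumb below 0.02 m/s and contact force between each of smoother, block, shoulder, thumb and the fingers below 0.2 N and horizontal distance between block and berth_block below 0.014 m and z of block in the frame of berth_block between 0.002 and 0.01 m and angle between the x axis of block and the x axis of berth_block, either way round below 0.25 rad and horizontal distance between shoulder and berth_shoulder below 0.014 m and z of shoulder in the frame of berth_shoulder between 0.002 and 0.01 m and angle between the x axis of shoulder and the x axis of berth_shoulder, either way round below 0.25 rad and horizontal distance between thumb and berth_thumb below 0.014 m and z of thumb in the frame of berth_thumb between 0.002 and 0.01 m and angle between the x axis of thumb and the x axis of berth_thumb, either way round below 0.25 rad); the robot touches nothing.
It fails at once if a plane is dropped: it falls faster than 0.5 m/s (a fall of about 13 mm) out of the fingers ((linear speed of smoother above 0.5 m/s and contact force between smoother and the fingers below 0.2 N) or (linear speed of block above 0.5 m/s and contact force between block and the fingers below 0.2 N) or (linear speed of shoulder above 0.5 m/s and contact force between shoulder and the fingers below 0.2 N) or (linear speed of thumb above 0.5 m/s and contact force between thumb and the fingers below 0.2 N)).
It fails at once if the oil bottle is knocked over or shoved away (distance of oil_bottle from where it was at the start of the episode above 0.03 m or angle between oil_bottle's own z axis and vertical above 0.5 rad).
It fails at once if the brass hammer is shoved away (distance of brass_hammer from where it was at the start of the episode above 0.03 m).
It also fails if it takes over 109 s, if anything falls off the work surface, if the arm or the gripper's body presses on something with over 40 N, if the wrist force passes 120 N, or if a joint passes its speed limit or range.

## Working session

There is one attempt and no reset: what is moved stays moved. The work goes in short steps, Python scripts to look and compute and a tool call to move; the robot and the scene stay as the last step left them, time stands still between calls to the robot, and variables do not carry over. Pictures are saved under pics/ and viewed, and the job is handed in when it is done.

Besides the shell and the picture viewer there is one more tool, called after "Emit:" in YAML: its name, and indented under it one key for each argument. drive_tool: Moves the arm, as the interface text tells. Its arguments: {"type":"object","properties":{"series":{"type":"array","items":{"type":"array","items":{"type":"number"}}},"squeeze":{"type":"number"}},"required":["series"]}

```bash
ls; mkdir -p pics
cat > h.py <<'E'
import numpy as np, cv2
from bench import r
from scipy.spatial.transform import Rotation as R
E
python3 - <<'E'
from h import *
print(r.get_obs())
for n in ("side","top"):
    d=r.grab_frame(n); cv2.imwrite(f"pics/{n}0.png",d["frame"]); np.savez(f"{n}0.npz",**d)
    print(n,d["intrinsics"],d["distortion"],-R.from_rotvec(np.ravel(d["rvec"])).as_matrix().T@np.ravel(d["tvec"]))
E
```

```text
pics
{'clock': 0.0, 'joints': array([ 1.17890646,  0.47780967,  0.02234384,  1.55645306, -0.01148827,
        1.10929995, -0.08312442]), 'qvel': array([-5.63629384e-04,  2.93082169e-05,  9.57321245e-05, -6.25084559e-04,
        4.23601963e-04, -2.51463380e-03, -1.04546217e-03]), 'tau': array([-8.34118055e-05, -5.96450758e+01,  1.60782259e+00, -2.81188881e+01,
        1.24867281e-02,  9.47058492e-03, -5.46988034e-06]), 'tcp_pos': array([ 0.18881067, -0.64743655,  0.23031871]), 'orientation': array([-0.29605319,  2.07130603, -2.06755162]), 'contact_force': array([-0.19184411,  0.12554107, -0.04872142]), 'moment': array([ 0.02248011,  0.01530335, -0.01440602]), 'grip_width': 0.08524109651300392}
side [[485.64342449   0.         308.97593697]
 [  0.         485.64342449 242.52233671]
 [  0.           0.           1.        ]] [-0.09559499  0.          0.          0.          0.        ] [-0.15405851  0.8260477   0.7058579 ]
top [[624.40062879   0.         331.69863803]
 [  0.         624.40062879 237.39517412]
 [  0.           0.           1.        ]] [0.02689641 0.         0.         0.         0.        ] [ 0.19480616 -0.02177869  1.40508826]
```

View pics/side0.png

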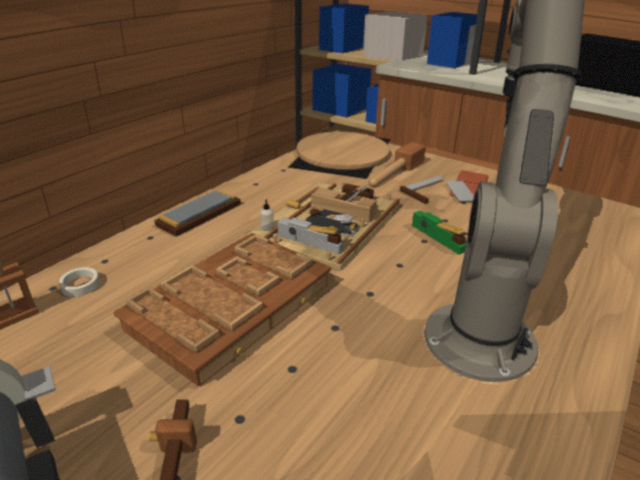

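View pics/top0.png

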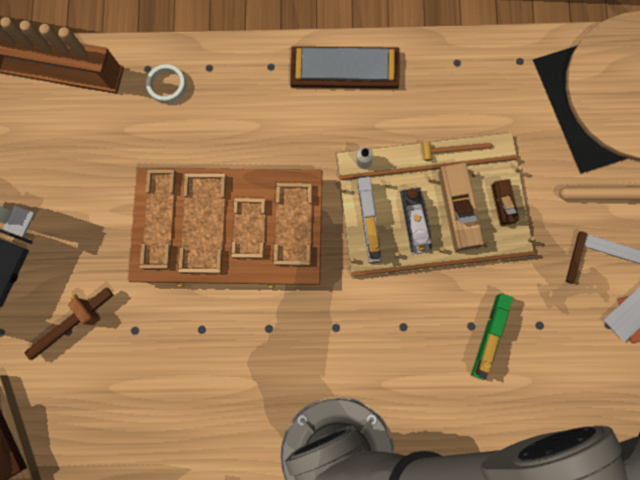

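```bash
cat >> h.py <<'E'
def rect(d,z,x0,x1,y0,y1,s):
    """top-down image at height z; s px per m; col=(y1-y)*s,row=(x1-x)*s"""
    W,H=int((y1-y0)*s),int((x1-x0)*s)
    c,rw=np.meshgrid(np.arange(W),np.arange(H))
    P=np.stack([x1-rw/s,y1-c/s,np.full(c.shape,z)],-1).reshape(-1,3).astype(float)
    uv,_=cv2.projectPoints(P,d["rvec"],d["tvec"],d["intrinsics"],d["distortion"])
    m=uv.reshape(H,W,2).astype(np.float32)
    return cv2.remap(d["frame"],m[...,0],m[...,1],cv2.INTER_CUBIC)
def proj(d,P):
    return cv2.projectPoints(np.array(P,float).reshape(-1,1,3),d["rvec"],d["tvec"],d["intrinsics"],d["distortion"])[0].reshape(-1,2)
def ray(d,uv,z):
    n=cv2.undistortPoints(np.array(uv,float).reshape(-1,1,2),d["intrinsics"],d["distortion"]).reshape(-1,2)
    M=R.from_rotvec(np.ravel(d["rvec"])).as_matrix(); C=-M.T@np.ravel(d["tvec"])
    v=np.c_[n,np.ones(len(n))]@M
    return C+v*((z-C[2])/v[:,2])[:,None]
def grid(im,x1,y1,s,step=.05):
    H,W=im.shape[:2]
    for k in range(-40,40):
        v=k*step; c=int((y1-v)*s); rr=int((x1-v)*s)
        if 0<=c<W: cv2.line(im,(c,0),(c,H),(255,255,0),1); cv2.putText(im,f"{v:.2f}",(c+1,10),0,.35,(0,0,255),1)
        if 0<=rr<H: cv2.line(im,(0,rr),(W,rr),(255,255,0),1); cv2.putText(im,f"{v:.2f}",(1,rr-1),0,.35,(0,0,255),1)
    return im
E
python3 - <<'E'
from h import *
d=dict(np.load("top0.npz"))
print(ray(d,[[330,185],[130,280],[345,150],[535,255]],0.05))
cv2.imwrite("pics/rack.png",grid(rect(d,.066,.38,.72,-.45,.02,1650),.72,.02,1650))
cv2.imwrite("pics/till.png",grid(rect(d,.078,.38,.64,.02,.46,1750),.64,.46,1750))
E
```

```text
[[ 0.58332502  0.00718354  0.05      ]
 [ 0.37508352  0.44823534  0.05      ]
 [ 0.66513169 -0.0278623   0.05      ]
 [ 0.41681765 -0.43768827  0.05      ]]
```

View pics/rack.png

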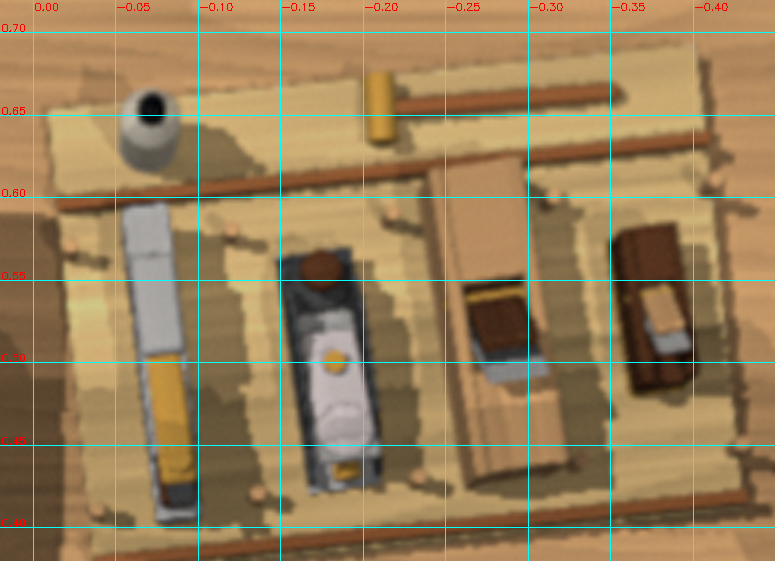

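View pics/till.png

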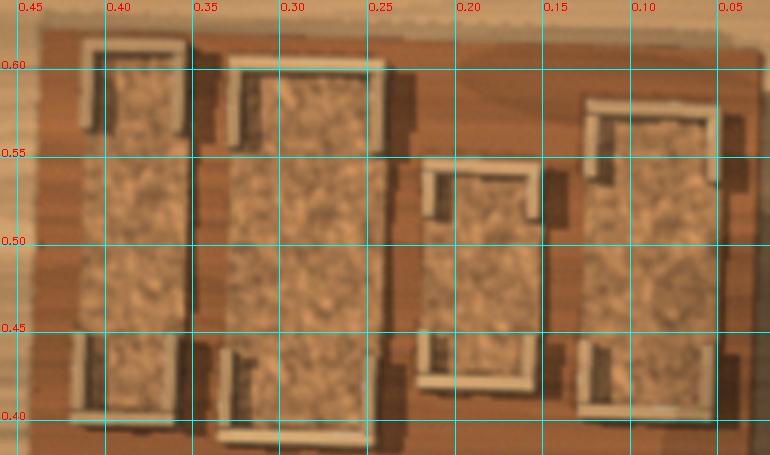

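```bash
cat >> h.py <<'E'
DIM=dict(smoother=(.190,.058,.050),block=(.150,.046,.040),shoulder=(.190,.028,.046),thumb=(.100,.036,.038))
def boxpts(x,y,th,z0,L,W,Hh):
    c,s=np.cos(th),np.sin(th); P=[]
    for z in (z0,z0+Hh):
        for a,b in ((1,1),(1,-1),(-1,-1),(-1,1)):
            u,v=a*L/2,b*W/2; P.append((x+c*u-s*v,y+s*u+c*v,z))
    return P
def overlay(d,boxes,k,roi):
    u0,v0,u1,v1=roi
    im=cv2.resize(d["frame"][v0:v1,u0:u1],None,fx=k,fy=k,interpolation=cv2.INTER_CUBIC)
    for b in boxes:
        q=((proj(d,boxpts(*b))-[u0,v0]+.5)*k-.5).round().astype(int)
        for i in range(4):
            cv2.line(im,q[i],q[(i+1)%4],(0,255,255),1);cv2.line(im,q[4+i],q[4+(i+1)%4],(0,0,255),1);cv2.line(im,q[i],q[i+4],(255,0,255),1)
    return im
E
python3 - <<'E'
from h import *
from scipy.optimize import least_squares
C=dict(shoulder=[(83,40),(185,40),(175,424),(70,425)],smoother=[(230,57),(386,60),(374,445),(218,445)],thumb=[(423,158),(541,162),(536,391),(417,390)],block=[(586,100),(720,105),(715,421),(578,418)])
cl=dict(shoulder=(.206,.044),smoother=(.206,.074),thumb=(.116,.052),block=(.166,.062))
names=list(C); 
def model(p):
    out=[]
    for i,n in enumerate(names):
        off=(1.5-i)*.1; c,s=np.cos(p[2]),np.sin(p[2])
        out.append(np.array(boxpts(p[0]-s*off,p[1]+c*off,p[2],0.06,cl[n][0]+.016,cl[n][1]+.016,.018))[4:,:2])
    return np.array(out)
obs=np.array([[(.64-v/1750,.46-u/1750) for u,v in C[n]] for n in names])
f=least_squares(lambda p:(model(p)-obs).ravel(),[.5,.23,0])
print(f.x,np.abs(f.fun).max(), ((model(f.x)-obs)*1000).round(1))
p=f.x;boxes=[]
for i,n in enumerate(names):
    off=(1.5-i)*.1; x,y=p[0]-np.sin(p[2])*off,p[1]+np.cos(p[2])*off
    print(n,round(x,4),round(y,4)); boxes.append((x,y,p[2],.06,cl[n][0]+.016,cl[n][1]+.016,.018))
d=dict(np.load("top0.npz"))
cv2.imwrite("pics/till1.png",overlay(d,boxes,4,(125,160,325,290)))
# planes initial
th=np.deg2rad(5.7)
g=dict(shoulder=(.496,-.078,th),block=(.494,-.178,th),smoother=(.522,-.274,th),thumb=(.532,-.376,th))
cv2.imwrite("pics/rack1.png",overlay(d,[(*g[n],.018,*DIM[n]) for n in g],4,(340,130,540,275)))
E
```

```text
[ 0.49425     0.23725    -0.04584965] 0.010443165648000241 [[[-3.8 -0.6]
  [-6.5 -2.2]
  [-8.8  2.2]
  [-5.5  2.1]]

 [[ 2.1 -1.5]
  [-0.4 -2.3]
  [-2.1  1. ]
  [ 2.   1.8]]

 [[ 9.7 -0. ]
  [ 8.9 -0.5]
  [ 7.9  2.6]
  [10.4  2.6]]

 [[-2.8 -2.9]
  [-3.5 -4.3]
  [-4.7  1.2]
  [-2.9  0.8]]]
shoulder 0.5011 0.3871
smoother 0.4965 0.2872
thumb 0.492 0.1873
block 0.4874 0.0874
```

View pics/till1.png

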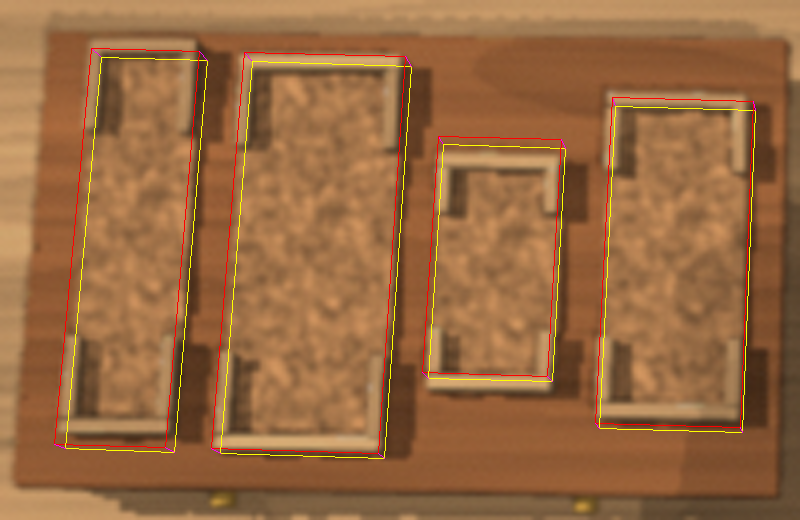

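View pics/rack1.png

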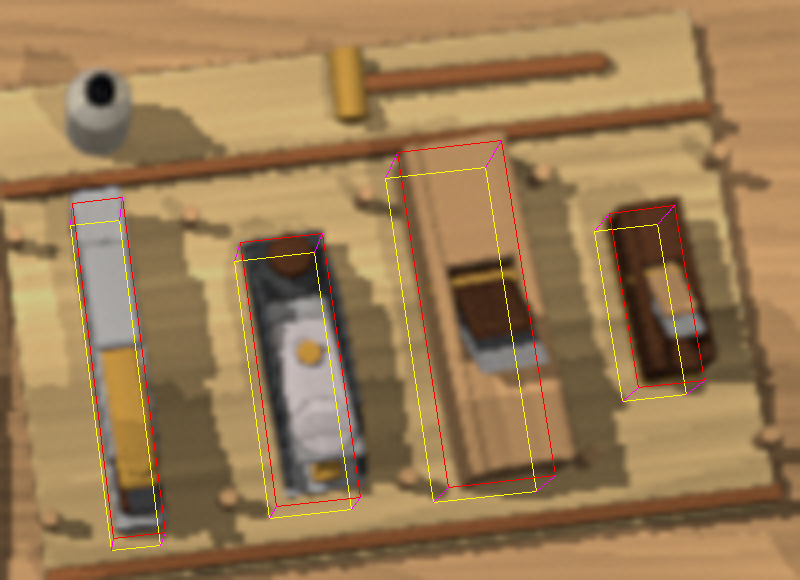

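```bash
cat > fit.py <<'E'
from h import *
d=dict(np.load("top0.npz"))
cl=dict(shoulder=(.206,.044),smoother=(.206,.074),thumb=(.116,.052),block=(.166,.062))
from scipy.optimize import least_squares
C=dict(shoulder=[(83,40),(185,40),(175,424),(70,425)],smoother=[(230,57),(386,60),(374,445),(218,445)],thumb=[(423,158),(541,162),(536,391),(417,390)],block=[(586,100),(720,105),(715,421),(578,418)])
th=None
def ind(p,n): return np.array(boxpts(*p,0.06,cl[n][0]+.016,cl[n][1]+.016,.018))[4:,:2]
B={}
for n in C:
    o=np.array([(.64-v/1750,.46-u/1750) for u,v in C[n]])
    f=least_squares(lambda p:(ind(p,n)-o).ravel(),[.5,.3,0]); B[n]=f.x
    print(n,f.x.round(4),(f.fun*1000).round(1))
cv2.imwrite("pics/till2.png",overlay(d,[(*B[n],.06,cl[n][0]+.016,cl[n][1]+.016,.018) for n in B],4,(125,160,325,290)))
th=np.deg2rad(7)
g=dict(shoulder=(.502,-.0805,th),block=(.497,-.180,th),smoother=(.526,-.278,th),thumb=(.5355,-.379,th))
cv2.imwrite("pics/rack2a.png",overlay(d,[(*g[n],.018,*DIM[n]) for n in g],7,(345,165,450,275-10)))
cv2.imwrite("pics/rack2b.png",overlay(d,[(*g[n],.018,*DIM[n]) for n in g],7,(430,150,540,255)))
E
python3 fit.py
```

```text
shoulder [ 0.5073  0.3867 -0.0275] [ 1.9  1.1  0.3 -0.6 -2.2 -0.2  0.  -0.2]
smoother [ 0.4961  0.2874 -0.028 ] [ 0.9  0.7  0.1 -0.1 -1.8 -0.7  0.7  0.1]
thumb [ 0.4827  0.1861 -0.0233] [-0.2  0.3  0.5 -0.2 -0.6 -0.   0.4 -0. ]
block [ 0.4909  0.0887 -0.0219] [-0.2  0.6  1.  -0.8 -0.4  0.3 -0.4 -0. ]
```

View pics/till2.png

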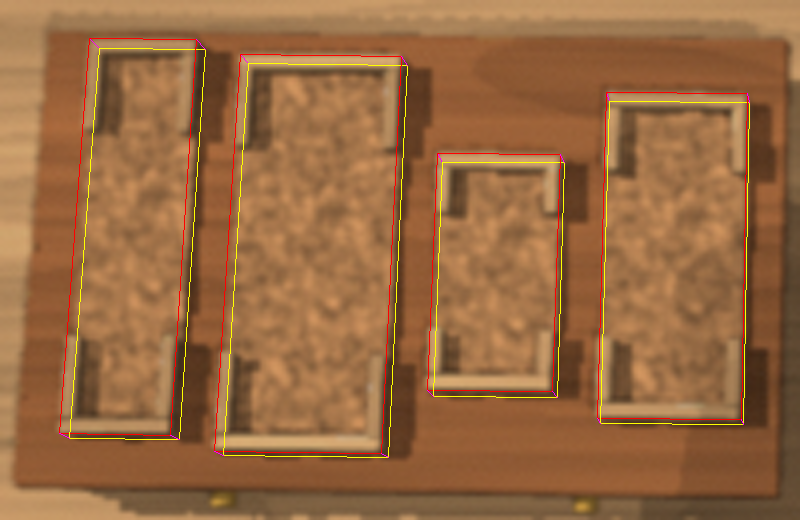

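View pics/rack2a.png

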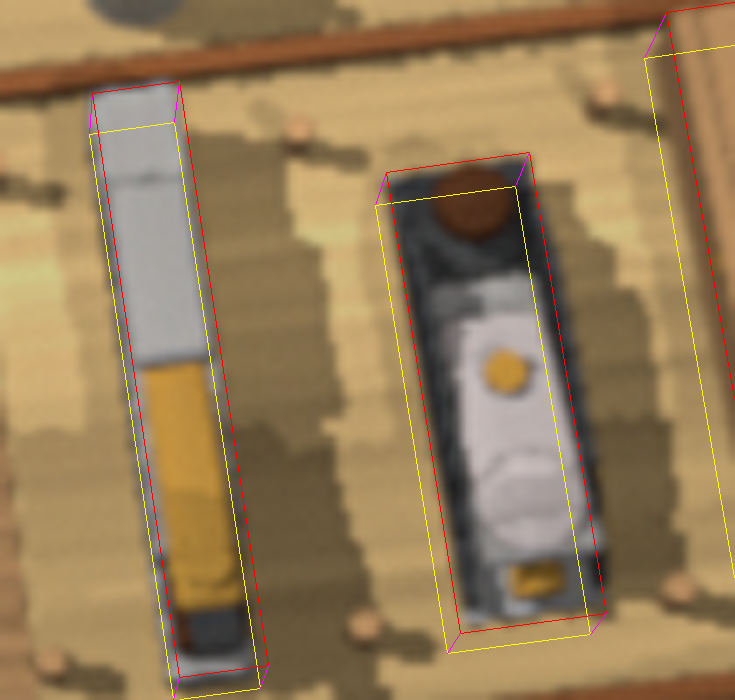

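View pics/rack2b.png

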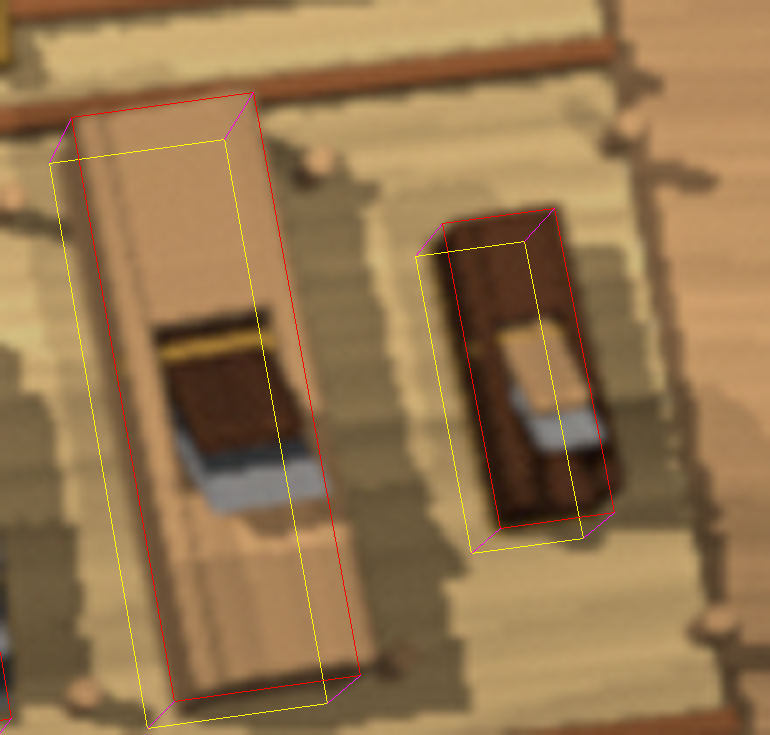

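```bash
cat > s.py <<'E'
from h import *
d=dict(np.load("side0.npz"))
th=np.deg2rad(7)
g=dict(shoulder=(.502,-.0805,th),block=(.497,-.180,th),smoother=(.526,-.278,th),thumb=(.5355,-.379,th))
cv2.imwrite("pics/side1.png",overlay(d,[(*g[n],.018,*DIM[n]) for n in g],5,(255,170,410,275)))
E
python3 s.py
```

```text
(no output)
```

View pics/side1.png

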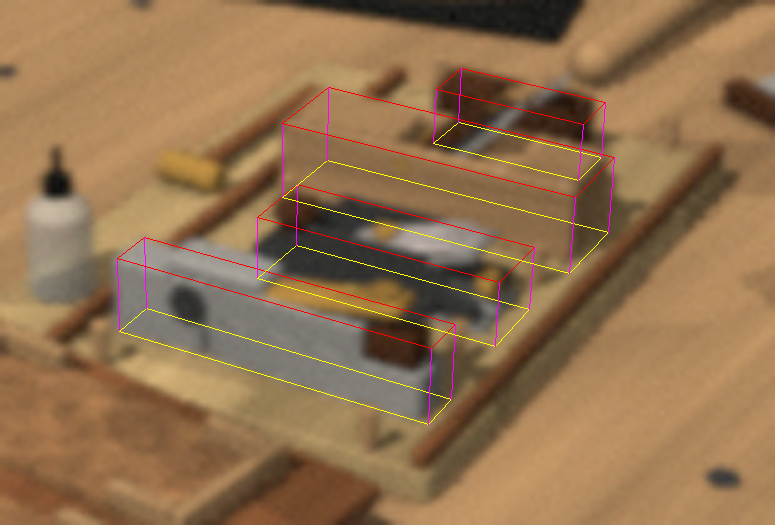

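```bash
cat >> h.py <<'E'
def go(x,y,z,th):
    """print shift(mm)/turn(deg) in tool axes to TCP (x,y,z), jaws along plane-y at yaw th, pointing down"""
    o=r.get_obs(); M=R.from_rotvec(o["orientation"]).as_matrix()
    best=None
    for s in (1,-1):
        zt=s*np.array([-np.sin(th),np.cos(th),0]); yt=np.array([0,0,-1.]); T=np.c_[np.cross(yt,zt),yt,zt]
        w=np.degrees(R.from_matrix(M.T@T).as_rotvec())
        if best is None or np.linalg.norm(w)<np.linalg.norm(best): best=w
    t=M.T@(np.array([x,y,z])-o["tcp_pos"])*1000
    print("clk %.2f tcp"%o["clock"],o["tcp_pos"].round(4),"F",o["contact_force"].round(1),"grip %.4f"%o["grip_width"],"q",o["joints"].round(2))
    print("-> shift",t.round(1),"turn",best.round(2))
E
python3 - <<'E'
from h import *
M=R.from_rotvec(r.get_obs()["orientation"]).as_matrix();print(M.round(3))
go(.503,-.081,.20,np.deg2rad(7.5))
E
```

```text
[[-0.96  -0.001  0.28 ]
 [-0.28   0.002 -0.96 ]
 [ 0.    -1.    -0.002]]
clk 0.10 tcp [ 0.1888 -0.6475  0.2304] F [-1.   0.2  0.1] grip 0.0853 q [ 1.18  0.48  0.02  1.56 -0.01  1.11 -0.08]
-> shift [-460.2   31.1 -455.8] turn [0.1  8.76 0.02]
```

Emit:
drive_tool:
  series:
    - [-460, 31, -456, 0, 8.8, 0, 85]
    - [-460, 31, -456, 0, 8.8, 0, 85]
    - [-460, 31, -456, 0, 8.8, 0, 85]
    - [-460, 31, -456, 0, 8.8, 0, 85]
    - [-460, 31, -456, 0, 8.8, 0, 85]

```text
clock: 0.6
tcp_pos: [0.3104, -0.4274, 0.219]
orientation: [-0.141, 2.156, -2.152]
contact_force: [1.8, -0.6, 0.3]
grip_width: 0.0849
```

```bash
python3 -c "
from h import *
go(.503,-.081,.20,np.deg2rad(7.5))"
```

```text
clk 0.60 tcp [ 0.3104 -0.4274  0.219 ] F [ 1.8 -0.6  0.3] grip 0.0849 q [ 0.86  0.25 -0.04  1.92  0.01  0.98 -0.63]
-> shift [-236.    19.4 -318.5] turn [ 0.11 -0.04  0.04]
```

Emit:
drive_tool:
  series:
    - [-236, 19, -318, 0, 0, 0, 85]
    - [-236, 19, -318, 0, 0, 0, 85]
    - [-236, 19, -318, 0, 0, 0, 85]
    - [-236, 19, -318, 0, 0, 0, 85]
    - [-236, 19, -318, 0, 0, 0, 85]

```text
clock: 1.1
tcp_pos: [0.4315, -0.2093, 0.2074]
orientation: [-0.141, 2.156, -2.153]
contact_force: [1.6, -0.2, -0.3]
grip_width: 0.0851
```

```bash
python3 -c "
from h import *
go(.503,-.081,.12,np.deg2rad(7.5))"
```

```text
clk 1.10 tcp [ 0.4315 -0.2093  0.2074] F [ 1.6 -0.2 -0.3] grip 0.0851 q [ 0.51  0.19 -0.21  2.02  0.05  0.93 -1.17]
-> shift [ -87.6   87.5 -117.8] turn [ 0.1  -0.05  0.04]
```

Emit:
drive_tool:
  series:
    - [-88, 88, -118, 0, 0, 0, 85]
    - [-88, 88, -118, 0, 0, 0, 85]
    - [-88, 88, -118, 0, 0, 0, 85]
    - [-88, 88, -118, 0, 0, 0, 85]
    - [-88, 88, -118, 0, 0, 0, 85]

```text
clock: 1.6
tcp_pos: [0.5033, -0.0767, 0.1175]
orientation: [-0.15, 2.157, -2.148]
contact_force: [-0.6, 0.1, -0.1]
grip_width: 0.0848
```

```bash
python3 -c "
from h import *
go(.503,-.081,.030,np.deg2rad(7.5))
for n in ('side','top'):
    d=r.grab_frame(n); cv2.imwrite(f'pics/{n}2.png',d['frame'])"
```

```text
clk 1.60 tcp [ 0.5033 -0.0767  0.1175] F [-0.6  0.1 -0.1] grip 0.0848 q [ 0.25  0.37 -0.27  2.03  0.14  0.76 -1.53]
-> shift [ 0.6 87.5  4.6] turn [0.25 0.29 0.19]
```

View pics/side2.png

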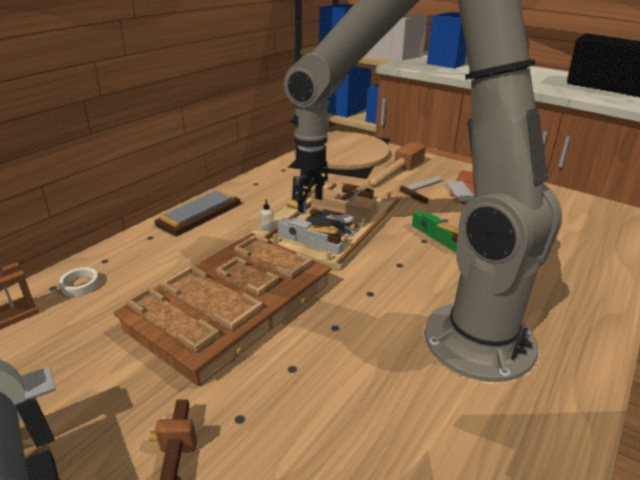

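View pics/top2.png

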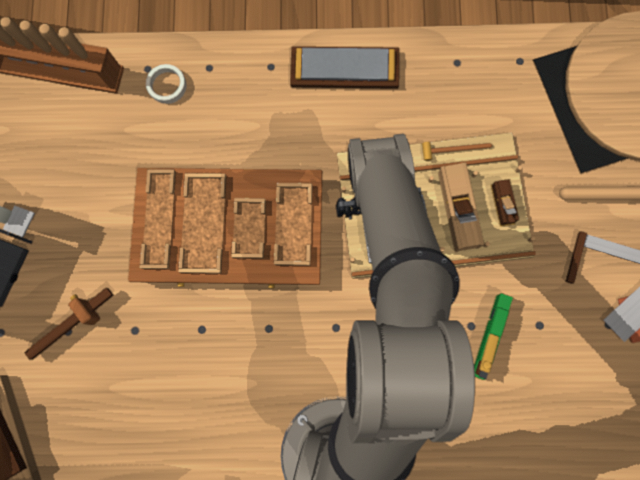

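Emit:
drive_tool:
  series:
    - [0, 20, 4.5, 0, 0, 0, 85]
    - [0, 40, 4.5, 0, 0, 0, 85]
    - [0, 60, 4.5, 0, 0, 0, 85]
    - [0, 80, 4.5, 0, 0, 0, 85]
    - [0, 87, 4.5, 0, 0, 0, 85]

```text
clock: 2.2
tcp_pos: [0.5019, -0.0871, 0.0313]
orientation: [-0.143, 2.158, -2.156]
contact_force: [-0.9, 0.1, 0.4]
grip_width: 0.0851
```

Emit:
drive_tool:
  series:
    - [0, 0, 0, 0, 0, 0, 60]
    - [0, 0, 0, 0, 0, 0, 45]
    - [0, 0, 0, 0, 0, 0, 30]
    - [0, 0, 0, 0, 0, 0, 20]
    - [0, 0, 0, 0, 0, 0, 20]
  squeeze: 60

```text
clock: 2.7
tcp_pos: [0.5028, -0.0848, 0.0327]
orientation: [-0.142, 2.158, -2.152]
contact_force: [-2.7, 7.0, 6.7]
grip_width: 0.0273
```

Emit:
drive_tool:
  series:
    - [0, 0, 0, 0, 0, 0, 15]
    - [0, 0, 0, 0, 0, 0, 15]
    - [0, 0, 0, 0, 0, 0, 15]

```text
clock: 3.0
tcp_pos: [0.5025, -0.0848, 0.0327]
orientation: [-0.143, 2.159, -2.153]
contact_force: [-1.9, 0.4, -1.0]
grip_width: 0.027
```

```bash
python3 -c "
from h import *
go(.503,-.081,.20,np.deg2rad(7.5))
for n in ('side','top'):
    d=r.grab_frame(n); cv2.imwrite(f'pics/{n}3.png',cv2.resize(d['frame'][130:290,200:440],None,fx=3,fy=3))"
```

```text
clk 3.00 tcp [ 0.5025 -0.0848  0.0327] F [-1.9  0.4 -1. ] grip 0.0270 q [ 0.23  0.51 -0.23  2.08  0.2   0.58 -1.58]
-> shift [  -0.6 -167.3   -4.2] turn [ 0.17 -0.07  0.14]
```

View pics/side3.png

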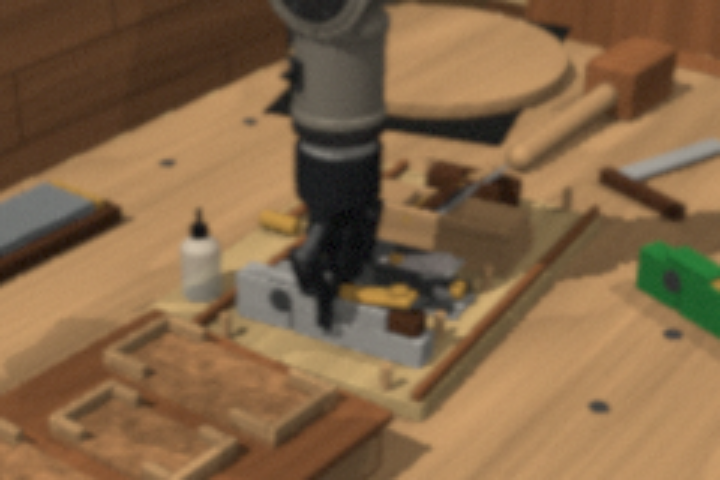

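Emit:
drive_tool:
  series:
    - [0, -10, 0, 0, 0, 0, 15]
    - [0, -30, 0, 0, 0, 0, 15]
    - [0, -60, 0, 0, 0, 0, 15]
    - [0, -90, 0, 0, 0, 0, 15]
    - [0, -120, 0, 0, 0, 0, 15]
  squeeze: 80

```text
clock: 3.6
tcp_pos: [0.5022, -0.0855, 0.154]
orientation: [-0.143, 2.159, -2.153]
contact_force: [2.3, 0.8, -6.9]
grip_width: 0.027
```

```bash
cat > s.py <<'E'
from h import *
go(.507,.387,.16,-.026)
d=r.grab_frame('side'); cv2.imwrite('pics/side4.png',cv2.resize(d['frame'][130:290,200:440],None,fx=3,fy=3))
E
python3 s.py
```

```text
clk 3.60 tcp [ 0.5022 -0.0855  0.154 ] F [ 2.3  0.8 -6.9] grip 0.0270 q [ 0.28  0.32 -0.28  2.    0.11  0.84 -1.5 ]
-> shift [ -65.6   -4.8 -468. ] turn [0.15 8.89 0.2 ]
```

View pics/side4.png

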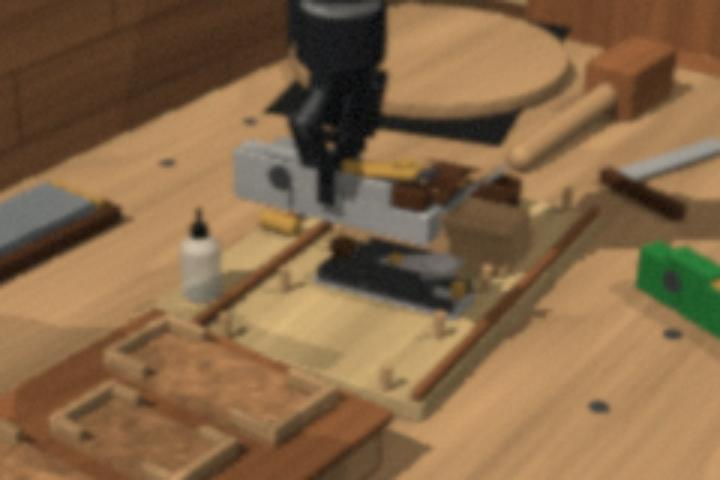

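Emit:
drive_tool:
  series:
    - [-5, -4, -35, 0, 1, 0, 15]
    - [-11, -4, -75, 0, 2, 0, 15]
    - [-16, -4, -115, 0, 3, 0, 15]
    - [-22, -4, -155, 0, 4, 0, 15]
    - [-27, -4, -195, 0, 5, 0, 15]

```text
clock: 4.15
tcp_pos: [0.5065, 0.1121, 0.1629]
orientation: [-0.04, 2.2, -2.198]
contact_force: [0.5, -0.6, -6.0]
grip_width: 0.0271
```

Emit:
drive_tool:
  series:
    - [-6, 0, -40, 0, 0, 0, 15]
    - [-12, 0, -80, 0, 1, 0, 15]
    - [-18, 0, -120, 0, 2, 0, 15]
    - [-23, 0, -160, 0, 3, 0, 15]
    - [-28, 0, -200, 0, 4, 0, 15]

```text
clock: 4.65
tcp_pos: [0.5262, 0.3138, 0.1625]
orientation: [-0.037, -2.207, 2.207]
contact_force: [1.3, -0.5, -5.7]
grip_width: 0.0269
```

```bash
python3 s.py
```

```text
clk 4.65 tcp [0.5262 0.3138 0.1625] F [ 1.3 -0.5 -5.7] grip 0.0269 q [-0.37  0.47 -0.36  1.76  0.2   0.95 -2.41]
-> shift [ 21.4   2.4 -72.6] turn [-0.   -0.29 -0.16]
```

Emit:
drive_tool:
  series:
    - [10, 2, -35, 0, 0, 0, 15]
    - [21, 2, -65, 0, 0, 0, 15]
    - [21.5, 2.5, -72.5, 0, 0, 0, 15]
    - [21.5, 2.5, -72.5, 0, 0, 0, 15]

```text
clock: 5.1
tcp_pos: [0.504, 0.398, 0.1607]
orientation: [-0.026, -2.222, 2.202]
contact_force: [-0.4, -0.8, -6.2]
grip_width: 0.0269
```

```bash
cat > s2.py <<'E'
from h import *
import sys
a=list(map(float,sys.argv[1:5])); tag=sys.argv[5]
go(*a)
for n in ('side','top'):
    d=r.grab_frame(n); np.savez(f"{n}{tag}.npz",**d)
    roi=(100,190,340,350) if n=='side' else (120,130,320,290)
    u0,v0,u1,v1=roi
    cv2.imwrite(f'pics/{n}{tag}.png',cv2.resize(d['frame'][v0:v1,u0:u1],None,fx=3.3,fy=3.3,interpolation=cv2.INTER_CUBIC))
E
python3 s2.py .507 .387 .11 -.026 5
```

```text
clk 5.10 tcp [0.504  0.398  0.1607] F [-0.4 -0.8 -6.2] grip 0.0269 q [-0.49  0.52 -0.37  1.69  0.21  0.97 -2.53]
-> shift [-3.1 50.6 11.4] turn [ 0.51  0.28 -0.15]
```

View pics/side5.png

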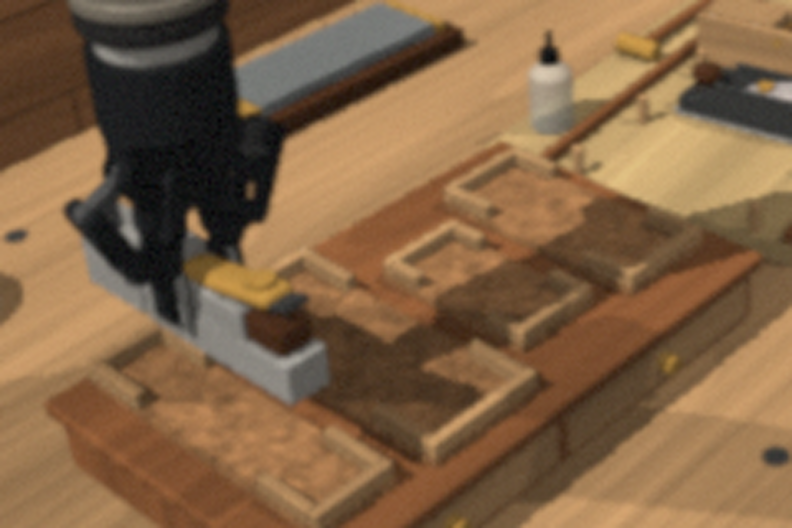

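View pics/top5.png

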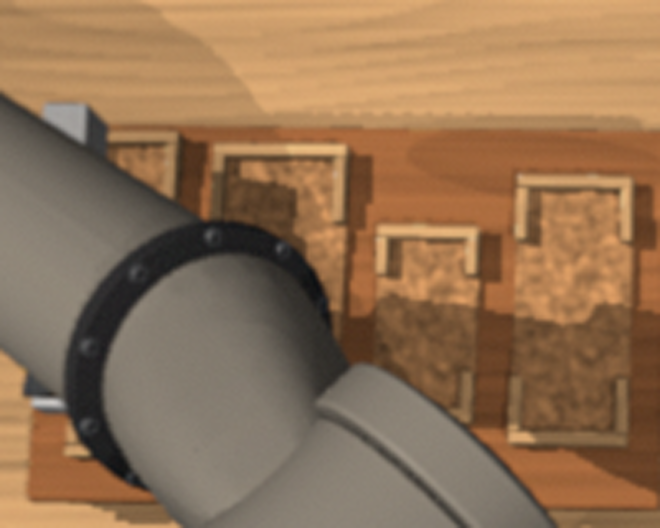

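Emit:
drive_tool:
  series:
    - [-3, 20, 11.5, 0.5, 0.3, 0, 15]
    - [-3, 40, 11.5, 0.5, 0.3, 0, 15]
    - [-3, 50, 11.5, 0.5, 0.3, 0, 15]
    - [-3, 50, 11.5, 0.5, 0.3, 0, 15]
    - [-3, 50, 11.5, 0.5, 0.3, 0, 15]

```text
clock: 5.7
tcp_pos: [0.5092, 0.3833, 0.1111]
orientation: [-0.039, -2.206, 2.209]
contact_force: [-0.1, 0.6, -6.3]
grip_width: 0.0269
```

```bash
cat > s3.py <<'E'
from h import *
import sys
n,x,y,z,th,tag,dz=sys.argv[1],*map(float,sys.argv[2:6]),sys.argv[6],float(sys.argv[7])
go(x,y,z,th)
o=r.get_obs(); M=R.from_rotvec(o["orientation"]).as_matrix(); zt=M[:,2]; yaw=np.arctan2(-zt[0],zt[1]); yaw=(yaw+np.pi/2)%np.pi-np.pi/2
p=o["tcp_pos"]; print("yaw",yaw)
for c,roi in (('side',(100,190,340,350)),('top',(120,130,320,290))):
    d=r.grab_frame(c); np.savez(f"{c}{tag}.npz",**d)
    cv2.imwrite(f'pics/{c}{tag}.png',overlay(d,[(p[0],p[1],yaw,p[2]-dz,*DIM[n])],3.3,roi))
E
python3 s3.py shoulder .507 .387 .09 -.026 6 .0147
```

```text
clk 5.70 tcp [0.5092 0.3833 0.1111] F [-0.1  0.6 -6.3] grip 0.0269 q [-0.49  0.57 -0.35  1.73  0.25  0.88 -2.55]
-> shift [ 2.4 21.1 -3.7] turn [-0.09 -0.31 -0.22]
yaw -0.03150052783996138
```

View pics/side6.png

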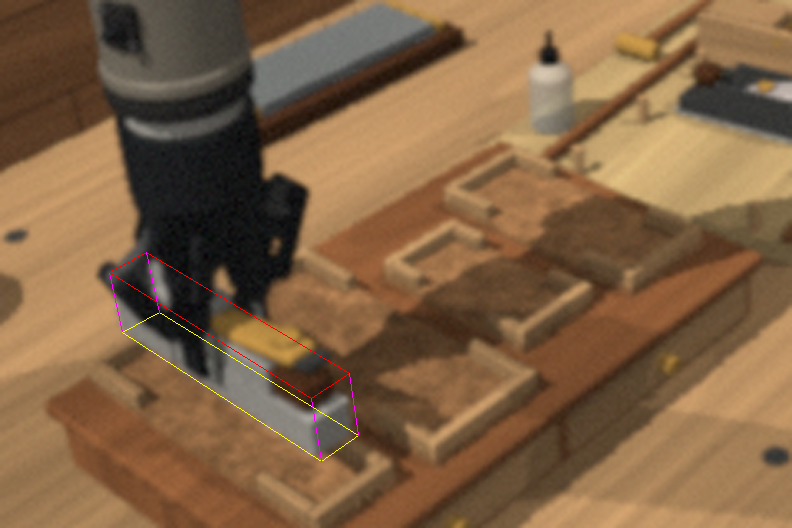

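View pics/top6.png

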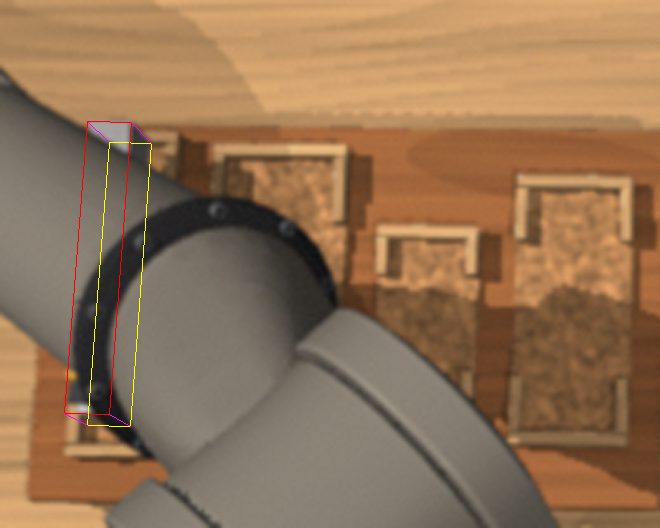

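Emit:
drive_tool:
  series:
    - [2.5, 8, -3.7, 0, -0.3, 0, 15]
    - [2.5, 16, -3.7, 0, -0.3, 0, 15]
    - [2.5, 21, -3.7, 0, -0.3, 0, 15]
    - [2.5, 21, -3.7, 0, -0.3, 0, 15]
    - [2.5, 21, -3.7, 0, -0.3, 0, 15]

```text
clock: 6.3
tcp_pos: [0.507, 0.3876, 0.0905]
orientation: [-0.033, -2.209, 2.212]
contact_force: [0.4, 0.1, -6.3]
grip_width: 0.027
```

```bash
python3 s3.py shoulder .507 .387 .0807 -.026 7 .0147
```

```text
clk 6.30 tcp [0.507  0.3876 0.0905] F [ 0.4  0.1 -6.3] grip 0.0270 q [-0.5   0.59 -0.34  1.74  0.26  0.85 -2.56]
-> shift [0.  9.8 0.6] turn [-0.06  0.01 -0.26]
yaw -0.025747551992649775
```

View pics/side7.png

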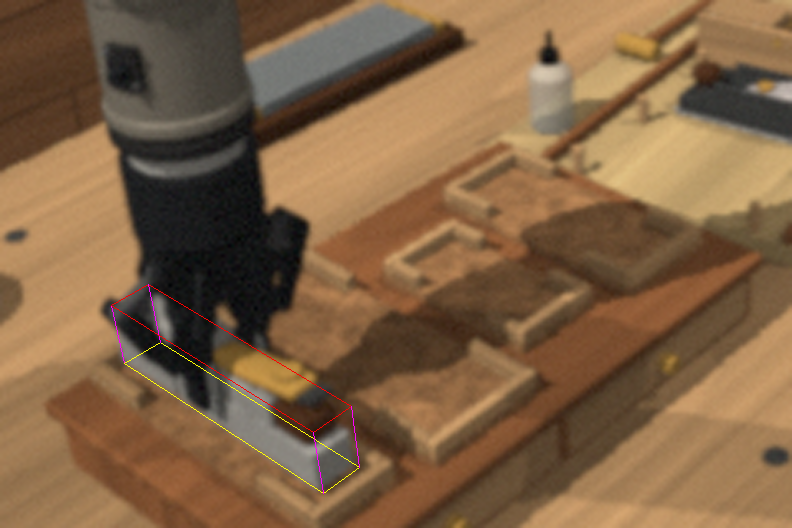

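Well placed inside the stops. Lower the rest gently.

Emit:
drive_tool:
  series:
    - [0, 2.5, 0.6, 0, 0, 0, 15]
    - [0, 5, 0.6, 0, 0, 0, 15]
    - [0, 7.5, 0.6, 0, 0, 0, 15]
    - [0, 9, 0.6, 0, 0, 0, 15]
    - [0, 9, 0.6, 0, 0, 0, 15]

```text
clock: 6.9
tcp_pos: [0.5071, 0.3871, 0.0816]
orientation: [-0.034, -2.21, 2.212]
contact_force: [-0.2, 0.5, -6.8]
grip_width: 0.0268
```

Emit:
drive_tool:
  series:
    - [0, 1, 0, 0, 0, 0, 15]
    - [0, 1, 0, 0, 0, 0, 15]

```text
clock: 7.1
tcp_pos: [0.5074, 0.3873, 0.081]
orientation: [-0.034, -2.21, 2.212]
contact_force: [-0.3, -0.8, -2.0]
grip_width: 0.0269
```

Emit:
drive_tool:
  series:
    - [0, 0.8, 0, 0, 0, 0, 15]
    - [0, 0.8, 0, 0, 0, 0, 15]

```text
clock: 7.3
tcp_pos: [0.5075, 0.3873, 0.0808]
orientation: [-0.035, -2.21, 2.212]
contact_force: [-0.8, -2.2, 1.5]
grip_width: 0.0266
```

Emit:
drive_tool:
  series:
    - [0, 0, 0, 0, 0, 0, 30]
    - [0, 0, 0, 0, 0, 0, 40]
    - [0, 0, 0, 0, 0, 0, 55]
    - [0, 0, 0, 0, 0, 0, 65]
    - [0, 0, 0, 0, 0, 0, 70]

```text
clock: 7.8
tcp_pos: [0.5076, 0.3875, 0.0809]
orientation: [-0.035, -2.211, 2.211]
contact_force: [0.5, -0.1, -0.4]
grip_width: 0.0698
```

Emit:
drive_tool:
  series:
    - [0, -25, 0, 0, 0, 0, 70]
    - [0, -60, 0, 0, 0, 0, 70]
    - [0, -100, 0, 0, 0, 0, 80]
    - [0, -120, 0, 0, 0, 0, 85]
    - [0, -120, 0, 0, 0, 0, 85]

```text
clock: 8.3
tcp_pos: [0.5085, 0.3892, 0.2049]
orientation: [-0.041, -2.218, 2.209]
contact_force: [0.5, -0.1, 0.7]
grip_width: 0.0849
```

```bash
python3 s3.py shoulder .527 -.279 .20 .137 8 .1; python3 -c "
from h import *
d=dict(np.load('side8.npz')); cv2.imwrite('pics/side8b.png',overlay(d,[(.507,.387,-.026,.066,*DIM['shoulder'])],3.3,(100,190,340,350)))"
```

```text
clk 8.30 tcp [0.5085 0.3892 0.2049] F [ 0.5 -0.1  0.7] grip 0.0849 q [-0.48  0.47 -0.38  1.66  0.2   1.04 -2.51]
-> shift [-35.9   2.4 667.5] turn [ 0.2  -9.35 -0.65]
yaw -0.026132546683998115
```

View pics/side8b.png

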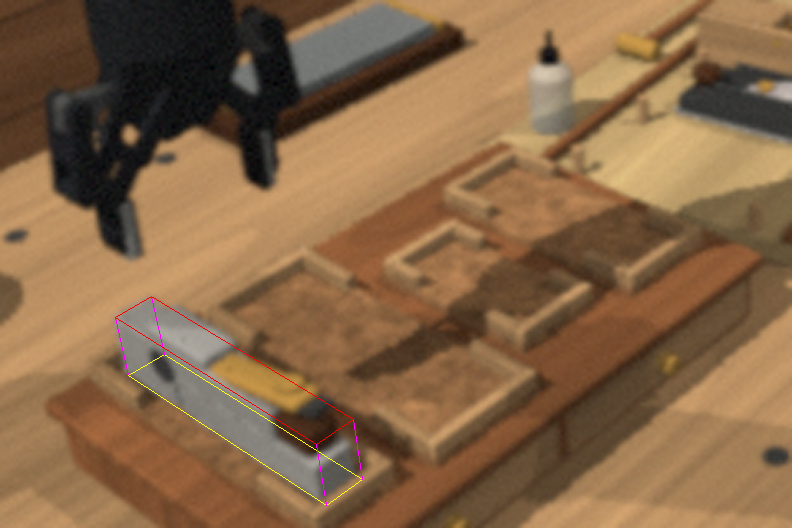

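Emit:
drive_tool:
  series:
    - [-3, 2, 50, 0, -1, 0, 85]
    - [-6, 2, 100, 0, -2, 0, 85]
    - [-9, 2, 150, 0, -3, 0, 85]
    - [-12, 2, 200, 0, -4, 0, 85]
    - [-14, 2, 250, 0, -5, 0, 85]

```text
clock: 8.9
tcp_pos: [0.5133, 0.1352, 0.1973]
orientation: [-0.064, 2.187, -2.19]
contact_force: [1.0, -0.5, 0.4]
grip_width: 0.0848
```

Emit:
drive_tool:
  series:
    - [0, 2, 50, 0, -1, 0, 85]
    - [0, 2, 100, 0, -2, 0, 85]
    - [0, 2, 150, 0, -3, 0, 85]
    - [0, 2, 200, 0, -4, 0, 85]
    - [0, 2, 250, 0, -4.5, 0, 85]

```text
clock: 9.4
tcp_pos: [0.5273, -0.1138, 0.1941]
orientation: [-0.151, 2.147, -2.149]
contact_force: [0.2, 0.5, -0.4]
grip_width: 0.0851
```

```bash
python3 -c "
from h import *
go(.527,-.279,.15,.137)"
```

```text
clk 9.40 tcp [ 0.5273 -0.1138  0.1941] F [ 0.2  0.5 -0.4] grip 0.0851 q [ 0.3   0.31 -0.24  1.91  0.09  0.94 -1.42]
-> shift [ 23.5  44.2 163.5] turn [-0.05  0.23 -0.04]
```

Emit:
drive_tool:
  series:
    - [8, 10, 50, 0, 0.2, 0, 85]
    - [15, 20, 100, 0, 0.2, 0, 85]
    - [22, 35, 150, 0, 0.2, 0, 85]
    - [23.5, 44, 163.5, 0, 0.2, 0, 85]
    - [23.5, 44, 163.5, 0, 0.2, 0, 85]

```text
clock: 9.9
tcp_pos: [0.5236, -0.2832, 0.1465]
orientation: [-0.147, 2.156, -2.156]
contact_force: [-0.3, 0.1, -0.0]
grip_width: 0.0848
```

```bash
python3 -c "
from h import *
go(.527,-.279,.10,.137)
d=r.grab_frame('side'); cv2.imwrite('pics/side9.png',overlay(d,[(.527,-.279,.137,.018,*DIM['smoother'])],4,(255,130,420,275)))
d=r.grab_frame('top'); cv2.imwrite('pics/top9.png',overlay(d,[(.527,-.279,.137,.018,*DIM['smoother'])],4,(360,130,540,275)))
"
```

```text
clk 9.90 tcp [ 0.5236 -0.2832  0.1465] F [-0.3  0.1 -0. ] grip 0.0848 q [ 0.52  0.45 -0.17  1.82  0.09  0.89 -1.13]
-> shift [-4.1 46.4 -3.7] turn [ 0.02 -0.35  0.3 ]
```

View pics/side9.png

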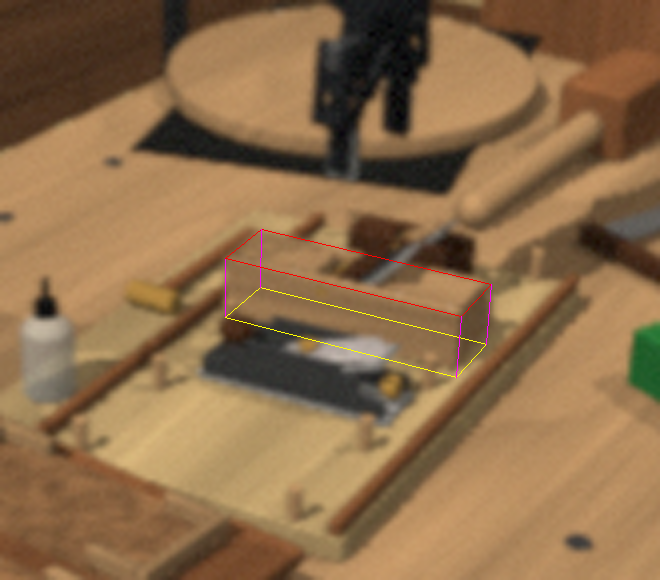

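View pics/top9.png

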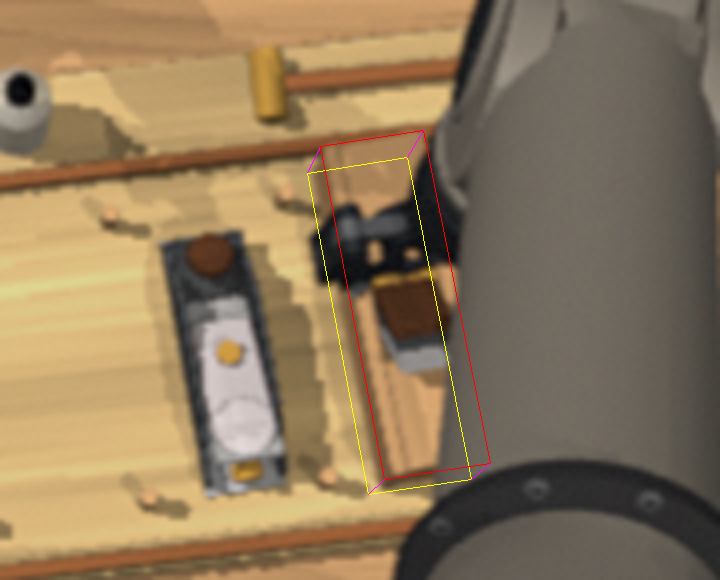

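Emit:
drive_tool:
  series:
    - [-4, 20, -3.7, 0, -0.3, 0, 85]
    - [-4, 46, -3.7, 0, -0.3, 0, 85]
    - [-4, 70, -3.7, 0, -0.3, 0, 85]
    - [-4, 70, -3.7, 0, -0.3, 0, 85]

```text
clock: 10.4
tcp_pos: [0.5274, -0.271, 0.0755]
orientation: [-0.164, 2.155, -2.144]
contact_force: [-0.3, 0.5, 0.8]
grip_width: 0.0848
```

```bash
python3 -c "
from h import *
go(.527,-.279,.034,.137)"
```

```text
clk 10.40 tcp [ 0.5274 -0.271   0.0755] F [-0.3  0.5  0.8] grip 0.0848 q [ 0.49  0.54 -0.16  1.86  0.12  0.76 -1.16]
-> shift [ 1.3 41.5  8.1] turn [0.31 0.47 0.4 ]
```

Emit:
drive_tool:
  series:
    - [1, 2, 8, 0.3, 0.5, 0.4, 85]
    - [1, 2, 8, 0.3, 0.5, 0.4, 85]
    - [1, 2, 8, 0.3, 0.5, 0.4, 85]

```text
clock: 10.7
tcp_pos: [0.5282, -0.2794, 0.0746]
orientation: [-0.145, 2.149, -2.151]
contact_force: [0.4, 0.2, -0.0]
grip_width: 0.0849
```

```bash
python3 -c "
from h import *
go(.527,-.279,.034,.137)"
```

```text
clk 10.70 tcp [ 0.5282 -0.2794  0.0746] F [ 0.4  0.2 -0. ] grip 0.0849 q [ 0.5   0.54 -0.16  1.86  0.12  0.74 -1.16]
-> shift [ 1.2 40.6 -0.6] turn [-0.05 -0.04 -0.08]
```

Emit:
drive_tool:
  series:
    - [1, 15, -0.6, 0, 0, 0, 85]
    - [1, 30, -0.6, 0, 0, 0, 85]
    - [1, 40, -0.6, 0, 0, 0, 85]
    - [1, 40, -0.6, 0, 0, 0, 85]

```text
clock: 11.1
tcp_pos: [0.5256, -0.2782, 0.0323]
orientation: [-0.149, 2.153, -2.15]
contact_force: [-0.6, 0.8, -0.1]
grip_width: 0.0848
```

Emit:
drive_tool:
  series:
    - [0, 0, 0, 0, 0, 0, 65]
    - [0, 0, 0, 0, 0, 0, 55]
    - [0, 0, 0, 0, 0, 0, 45]
    - [0, 0, 0, 0, 0, 0, 45]
    - [0, 0, 0, 0, 0, 0, 45]
  squeeze: 80

```text
clock: 11.6
tcp_pos: [0.5264, -0.2804, 0.0335]
orientation: [-0.146, 2.149, -2.153]
contact_force: [-0.4, -6.3, 5.0]
grip_width: 0.0572
```

```bash
python3 -c "
from h import *
go(.527,-.279,.15,.137)"
```

```text
clk 11.60 tcp [ 0.5264 -0.2804  0.0335] F [-0.4 -6.3  5. ] grip 0.0572 q [ 0.5   0.6  -0.15  1.88  0.14  0.67 -1.17]
-> shift [  -0.8 -116.5   -1.1] turn [-0.11 -0.09 -0.  ]
```

Emit:
drive_tool:
  series:
    - [0, -10, 0, 0, 0, 0, 45]
    - [0, -30, 0, 0, 0, 0, 45]
    - [0, -60, 0, 0, 0, 0, 45]
    - [0, -100, 0, 0, 0, 0, 45]
    - [0, -130, 0, 0, 0, 0, 45]

```text
clock: 12.1
tcp_pos: [0.5257, -0.2787, 0.1646]
orientation: [-0.148, 2.151, -2.151]
contact_force: [1.7, -0.7, -7.3]
grip_width: 0.0571
```

```bash
python3 -c "
from h import *
go(.496,.287,.16,-.026)
d=r.grab_frame('side'); cv2.imwrite('pics/side10.png',overlay(d,[],4,(255,130,420,275)))
"
```

```text
clk 12.10 tcp [ 0.5257 -0.2787  0.1646] F [ 1.7 -0.7 -7.3] grip 0.0571 q [ 0.52  0.42 -0.17  1.81  0.09  0.92 -1.13]
-> shift [ -47.5    4.5 -564.5] turn [-0.01  9.3   0.06]
```

View pics/side10.png

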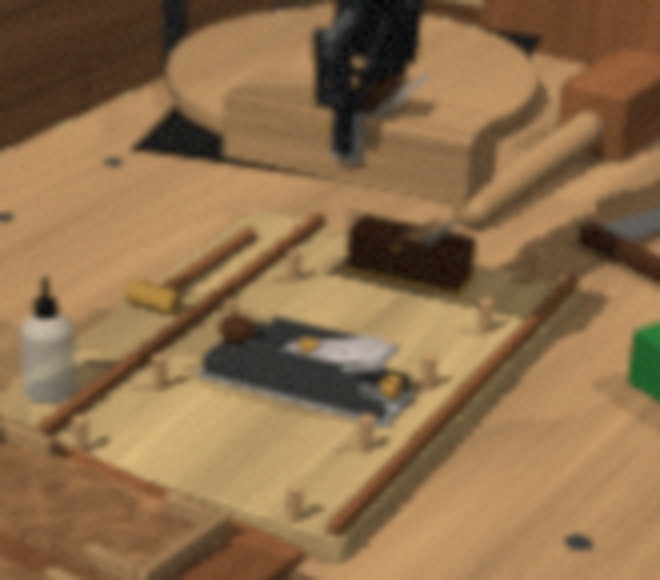

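Emit:
drive_tool:
  series:
    - [-4, 0, -40, 0, 0.5, 0, 45]
    - [-8, 0, -85, 0, 1, 0, 45]
    - [-11, 0, -130, 0, 2, 0, 45]
    - [-15, 0, -175, 0, 3, 0, 45]
    - [-19, 0, -220, 0, 4, 0, 45]

```text
clock: 12.65
tcp_pos: [0.5152, -0.057, 0.1675]
orientation: [-0.07, 2.184, -2.19]
contact_force: [0.5, 0.7, -6.7]
grip_width: 0.0569
```

Emit:
drive_tool:
  series:
    - [-4, 0, -45, 0, 0.5, 0, 45]
    - [-8, 0, -90, 0, 1, 0, 45]
    - [-11, 0, -135, 0, 2, 0, 45]
    - [-15, 0, -180, 0, 3, 0, 45]
    - [-19, 0, -220, 0, 4, 0, 45]

```text
clock: 13.15
tcp_pos: [0.5173, 0.1664, 0.1654]
orientation: [-0.002, -2.217, 2.223]
contact_force: [0.7, 0.3, -7.2]
grip_width: 0.0568
```

```bash
python3 -c "
from h import *
go(.496,.287,.13,-.026)"
```

```text
clk 13.15 tcp [0.5173 0.1664 0.1654] F [ 0.7  0.3 -7.2] grip 0.0568 q [-0.17  0.36 -0.32  1.92  0.15  0.89 -2.13]
-> shift [  21.5   35.1 -120.6] turn [-0.16  1.35  0.04]
```

Emit:
drive_tool:
  series:
    - [8, 5, -45, 0, 0.7, 0, 45]
    - [15, 5, -85, 0, 1.3, 0, 45]
    - [21.5, 5, -115, 0, 1.3, 0, 45]
    - [21.5, 5, -120.5, 0, 1.3, 0, 45]
    - [21.5, 5, -120.5, 0, 1.3, 0, 45]

```text
clock: 13.65
tcp_pos: [0.4939, 0.2883, 0.1587]
orientation: [-0.019, -2.205, 2.213]
contact_force: [-0.1, -0.4, -7.2]
grip_width: 0.0569
```

```bash
python3 -c "
from h import *
go(.496,.287,.11,-.026)"
```

```text
clk 13.65 tcp [0.4939 0.2883 0.1587] F [-0.1 -0.4 -7.2] grip 0.0569 q [-0.37  0.42 -0.34  1.85  0.17  0.91 -2.38]
-> shift [-2.3 48.7  1.1] turn [-0.2   0.27  0.22]
```

Emit:
drive_tool:
  series:
    - [-2, 20, 1, -0.2, 0.3, 0.2, 45]
    - [-2, 40, 1, -0.2, 0.3, 0.2, 45]
    - [-2, 48, 1, -0.2, 0.3, 0.2, 45]
    - [-2, 48, 1, -0.2, 0.3, 0.2, 45]
    - [-2, 48, 1, -0.2, 0.3, 0.2, 45]

```text
clock: 14.15
tcp_pos: [0.496, 0.2866, 0.111]
orientation: [-0.03, -2.208, 2.208]
contact_force: [-0.7, 0.2, -6.9]
grip_width: 0.0571
```

```bash
python3 s3.py smoother .496 .287 .09 -.026 11 .0155
```

```text
clk 14.15 tcp [0.496  0.2866 0.111 ] F [-0.7  0.2 -6.9] grip 0.0571 q [-0.38  0.48 -0.33  1.89  0.21  0.81 -2.41]
-> shift [ 0.  21.  -0.4] turn [-0.   -0.08  0.01]
yaw -0.02742436226114542
```

View pics/side11.png

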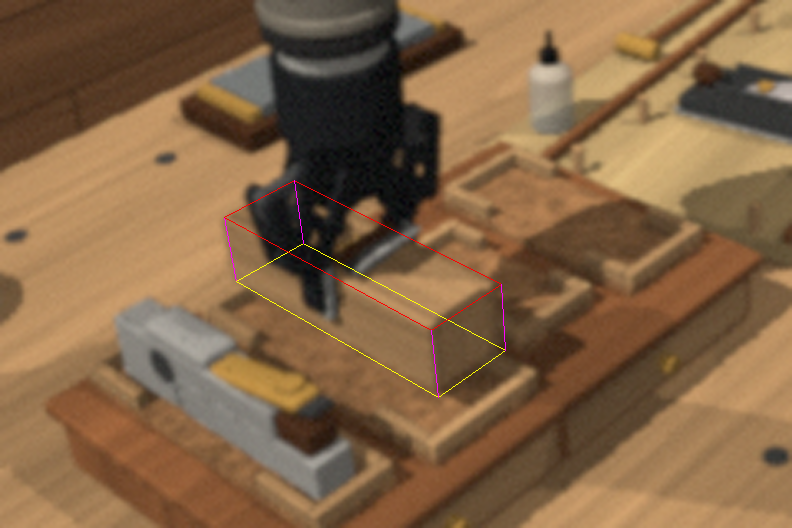

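View pics/top11.png

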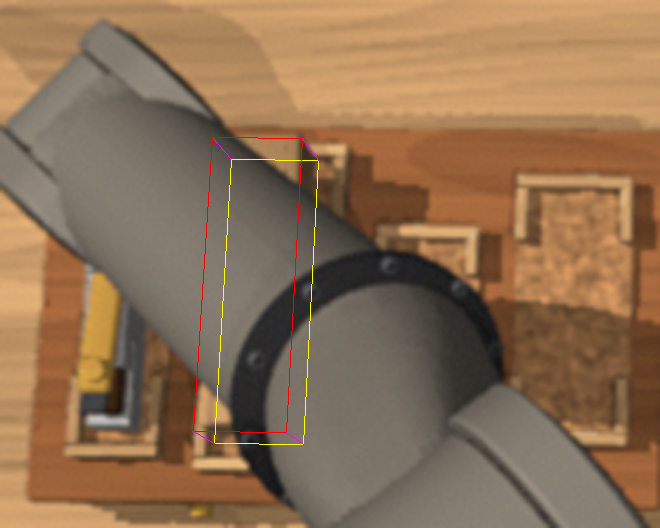

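Emit:
drive_tool:
  series:
    - [0, 8, -0.4, 0, 0, 0, 45]
    - [0, 16, -0.4, 0, 0, 0, 45]
    - [0, 22, -0.4, 0, 0, 0, 45]
    - [0, 26, -0.4, 0, 0, 0, 45]
    - [0, 27, -0.4, 0, 0, 0, 45]

```text
clock: 14.75
tcp_pos: [0.496, 0.2875, 0.0839]
orientation: [-0.03, -2.208, 2.208]
contact_force: [0.2, -0.1, -7.7]
grip_width: 0.057
```

Emit:
drive_tool:
  series:
    - [0, 1.5, 0, 0, 0, 0, 45]
    - [0, 1.5, 0, 0, 0, 0, 45]

```text
clock: 14.95
tcp_pos: [0.4959, 0.2874, 0.0822]
orientation: [-0.029, -2.208, 2.208]
contact_force: [0.5, 0.3, -7.1]
grip_width: 0.0566
```

Emit:
drive_tool:
  series:
    - [0, 1, 0, 0, 0, 0, 45]
    - [0, 1.2, 0, 0, 0, 0, 45]
    - [0, 1.2, 0, 0, 0, 0, 45]

```text
clock: 15.25
tcp_pos: [0.4961, 0.2876, 0.0815]
orientation: [-0.03, -2.208, 2.208]
contact_force: [-1.5, -0.8, -1.0]
grip_width: 0.057
```

Contact with the floor (weight gone). Release.

Emit:
drive_tool:
  series:
    - [0, 0.5, 0, 0, 0, 0, 45]
    - [0, 0.5, 0, 0, 0, 0, 45]

```text
clock: 15.45
tcp_pos: [0.4961, 0.2876, 0.0815]
orientation: [-0.03, -2.208, 2.208]
contact_force: [-2.9, -1.3, 2.6]
grip_width: 0.0569
```

Emit:
drive_tool:
  series:
    - [0, 0, 0, 0, 0, 0, 60]
    - [0, 0, 0, 0, 0, 0, 70]
    - [0, 0, 0, 0, 0, 0, 80]
    - [0, 0, 0, 0, 0, 0, 85]
    - [0, 0, 0, 0, 0, 0, 85]

```text
clock: 15.95
tcp_pos: [0.4963, 0.2877, 0.0816]
orientation: [-0.031, -2.209, 2.208]
contact_force: [0.2, -0.1, -0.9]
grip_width: 0.085
```

Emit:
drive_tool:
  series:
    - [0, -20, 0, 0, 0, 0, 85]
    - [0, -50, 0, 0, 0, 0, 85]
    - [0, -90, 0, 0, 0, 0, 85]
    - [0, -120, 0, 0, 0, 0, 85]
    - [0, -120, 0, 0, 0, 0, 85]

```text
clock: 16.45
tcp_pos: [0.4986, 0.2896, 0.2064]
orientation: [-0.039, -2.218, 2.206]
contact_force: [0.3, 0.4, -0.8]
grip_width: 0.0849
```

```bash
python3 -c "
from h import *
go(.535,-.380,.19,.131)
d=r.grab_frame('side'); cv2.imwrite('pics/side12.png',overlay(d,[(.496,.2876,-.027,.066,*DIM['smoother'])],3.3,(100,190,340,350)))"
```

```text
clk 16.45 tcp [0.4986 0.2896 0.2064] F [ 0.3  0.4 -0.8] grip 0.0849 q [-0.35  0.36 -0.36  1.81  0.15  0.99 -2.37]
-> shift [-54.4  13.3 668.4] turn [ 0.27 -9.05 -0.48]
```

View pics/side12.png

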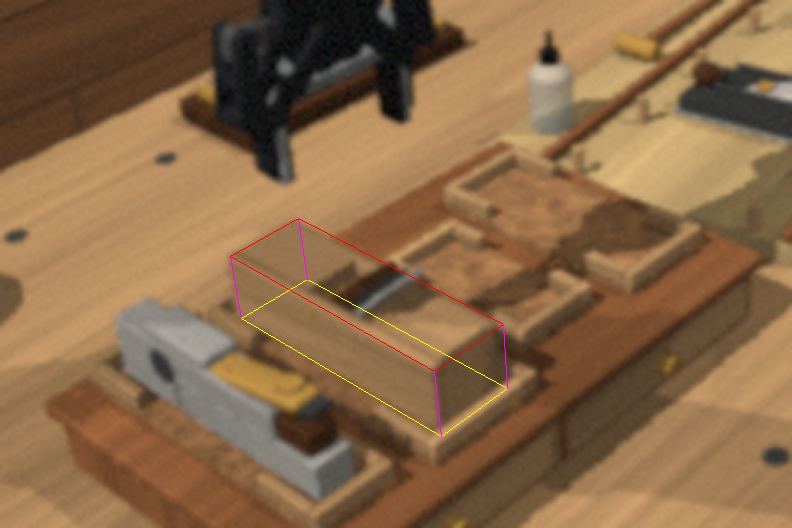

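Smoother and shoulder are in. Now the thumb plane.

Emit:
drive_tool:
  series:
    - [-4, 2, 50, 0, -1, 0, 85]
    - [-8, 2, 100, 0, -2, 0, 85]
    - [-12, 2, 150, 0, -3, 0, 85]
    - [-16, 2, 200, 0, -4, 0, 85]
    - [-20, 2, 250, 0, -5, 0, 85]

```text
clock: 17.0
tcp_pos: [0.5097, 0.0366, 0.2001]
orientation: [-0.063, 2.191, -2.186]
contact_force: [0.7, 0.1, 0.4]
grip_width: 0.085
```

Emit:
drive_tool:
  series:
    - [0, 2, 50, 0, -1, 0, 85]
    - [0, 2, 100, 0, -2, 0, 85]
    - [0, 2, 150, 0, -3, 0, 85]
    - [0, 2, 200, 0, -4, 0, 85]
    - [0, 2, 250, 0, -4.2, 0, 85]

```text
clock: 17.5
tcp_pos: [0.5239, -0.2126, 0.1962]
orientation: [-0.144, 2.154, -2.147]
contact_force: [1.6, 0.6, 0.6]
grip_width: 0.0852
```

```bash
python3 -c "
from h import *
go(.535,-.380,.17,.131)"
```

```text
clk 17.50 tcp [ 0.5239 -0.2126  0.1962] F [1.6 0.6 0.6] grip 0.0852 q [ 0.4   0.34 -0.16  1.85  0.06  0.95 -1.21]
-> shift [ 11.5  25.7 167.5] turn [ 0.17  0.23 -0.11]
```

Emit:
drive_tool:
  series:
    - [4, 10, 50, 0, 0.2, 0, 85]
    - [8, 20, 100, 0, 0.2, 0, 85]
    - [11, 25, 150, 0, 0.2, 0, 85]
    - [11.5, 25, 167.5, 0, 0.2, 0, 85]
    - [11.5, 25, 167.5, 0, 0.2, 0, 85]

```text
clock: 18.0
tcp_pos: [0.5326, -0.3847, 0.1684]
orientation: [-0.137, 2.16, -2.155]
contact_force: [-0.2, 0.4, 0.5]
grip_width: 0.085
```

```bash
python3 -c "
from h import *
go(.535,-.380,.08,.131)
g=[(.535,-.380,.131,.018,*DIM['thumb']),(.501,-.181,.131,.018,*DIM['block'])]
d=r.grab_frame('side'); cv2.imwrite('pics/side13.png',overlay(d,g,5,(270,150,420,270)))
d=r.grab_frame('top'); cv2.imwrite('pics/top13.png',overlay(d,g,4,(370,140,540,275)))
"
```

```text
clk 18.00 tcp [ 0.5326 -0.3847  0.1684] F [-0.2  0.4  0.5] grip 0.0850 q [ 0.6   0.51 -0.09  1.65  0.05  0.98 -0.96]
-> shift [-3.1 88.4 -4.2] turn [ 0.14 -0.34  0.08]
```

View pics/side13.png

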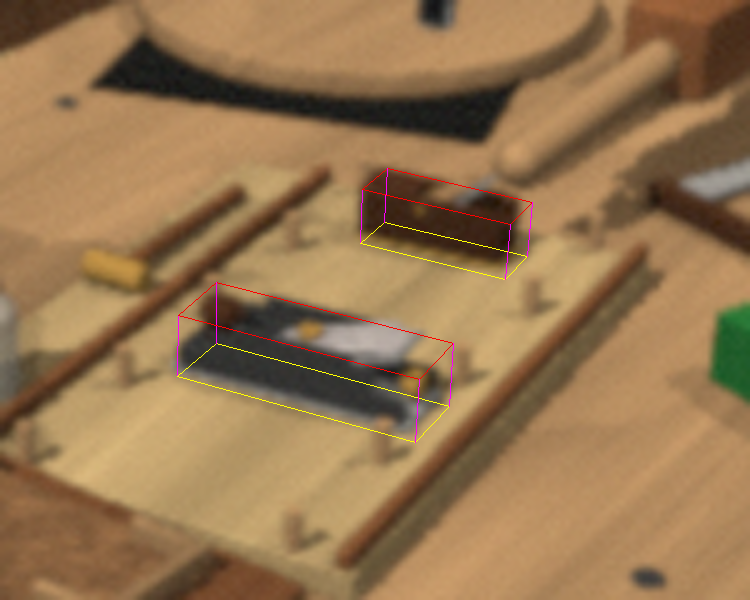

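View pics/top13.png

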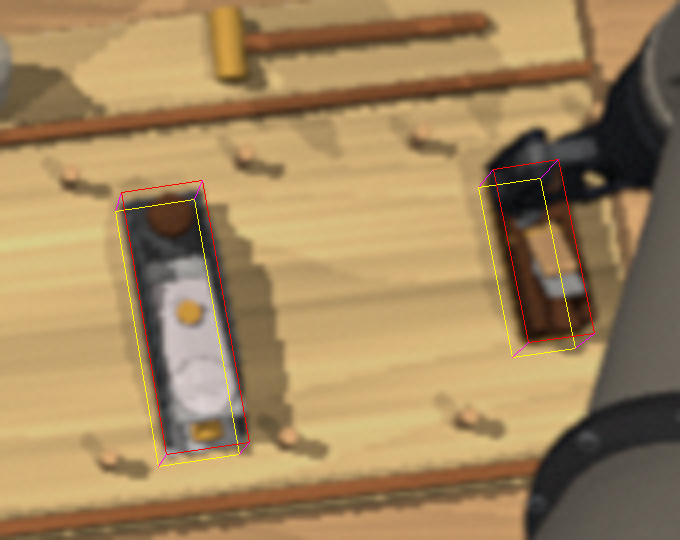

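Emit:
drive_tool:
  series:
    - [-4, 25, -2, 0, -0.3, 0, 85]
    - [-4, 55, -2, 0, -0.3, 0, 85]
    - [-4, 80, -2, 0, -0.3, 0, 85]
    - [-4, 80, -2, 0, -0.3, 0, 85]
    - [-4, 80, -2, 0, -0.3, 0, 85]

```text
clock: 18.6
tcp_pos: [0.5383, -0.3749, 0.0893]
orientation: [-0.15, 2.157, -2.144]
contact_force: [-0.7, -0.0, 0.3]
grip_width: 0.0848
```

```bash
python3 -c "
from h import *
go(.5365,-.382,.032,.131)"
```

```text
clk 18.60 tcp [ 0.5383 -0.3749  0.0893] F [-0.7 -0.   0.3] grip 0.0848 q [ 0.58  0.6  -0.1   1.71  0.07  0.84 -0.97]
-> shift [ 2.8 57.2  7.1] turn [0.34 0.41 0.02]
```

Emit:
drive_tool:
  series:
    - [2.8, 10, 7, 0.3, 0.4, 0, 85]
    - [2.8, 25, 7, 0.3, 0.4, 0, 85]
    - [2.8, 45, 7, 0.3, 0.4, 0, 85]
    - [2.8, 57, 7, 0.3, 0.4, 0, 85]
    - [2.8, 57, 7, 0.3, 0.4, 0, 80]

```text
clock: 19.1
tcp_pos: [0.5351, -0.3811, 0.03]
orientation: [-0.145, 2.158, -2.152]
contact_force: [0.2, -0.4, -0.1]
grip_width: 0.0801
```

```bash
python3 -c "
from h import *
go(.5365,-.382,.032,.131)"
```

```text
clk 19.10 tcp [ 0.5351 -0.3811  0.03  ] F [ 0.2 -0.4 -0.1] grip 0.0801 q [ 0.59  0.68 -0.09  1.73  0.08  0.74 -0.98]
-> shift [-1.3 -2.   1. ] turn [0.18 0.01 0.19]
```

Emit:
drive_tool:
  series:
    - [-1, -2, 1, 0.2, 0, 0.2, 65]
    - [-1, -2, 1, 0.2, 0, 0.2, 50]
    - [-1, -2, 1, 0.2, 0, 0.2, 40]
    - [-1, -2, 1, 0.2, 0, 0.2, 34]
    - [-1, -2, 1, 0.2, 0, 0.2, 25]
  squeeze: 50

```text
clock: 19.6
tcp_pos: [0.5369, -0.3827, 0.0331]
orientation: [-0.139, 2.151, -2.155]
contact_force: [-0.9, 0.2, 6.2]
grip_width: 0.0347
```

Emit:
drive_tool:
  series:
    - [0, 0, 0, 0, 0, 0, 25]
    - [0, 0, 0, 0, 0, 0, 25]

```text
clock: 19.8
tcp_pos: [0.5368, -0.3826, 0.0332]
orientation: [-0.139, 2.151, -2.155]
contact_force: [-0.0, -0.2, 1.0]
grip_width: 0.0347
```

Emit:
drive_tool:
  series:
    - [0, -10, 0, 0, 0, 0, 25]
    - [0, -30, 0, 0, 0, 0, 25]
    - [0, -65, 0, 0, 0, 0, 25]
    - [0, -100, 0, 0, 0, 0, 25]
    - [0, -130, 0, 0, 0, 0, 25]

```text
clock: 20.3
tcp_pos: [0.5365, -0.3823, 0.1653]
orientation: [-0.139, 2.151, -2.155]
contact_force: [0.3, 0.0, -2.4]
grip_width: 0.0353
```

```bash
python3 -c "
from h import *
go(.4827,.186,.16,-.026)"
```

```text
clk 20.30 tcp [ 0.5365 -0.3823  0.1653] F [ 0.3  0.  -2.4] grip 0.0353 q [ 0.59  0.51 -0.1   1.66  0.06  0.97 -0.96]
-> shift [ -20.9    4.2 -570.5] turn [-0.1   9.   -0.13]
```

Held (35 mm, ~2.2 N). dz = 15.2 mm. Carry.

Emit:
drive_tool:
  series:
    - [-2, 0, -40, 0, 0.5, 0, 25]
    - [-4, 0, -85, 0, 1, 0, 25]
    - [-5, 0, -130, 0, 2, 0, 25]
    - [-6, 0, -175, 0, 3, 0, 25]
    - [-8, 0, -220, 0, 4, 0, 25]

```text
clock: 20.8
tcp_pos: [0.5149, -0.1614, 0.1652]
orientation: [-0.064, 2.188, -2.192]
contact_force: [0.3, 0.2, -2.9]
grip_width: 0.035
```

Emit:
drive_tool:
  series:
    - [3, 0, -45, 0, 0.5, 0, 25]
    - [6, 0, -90, 0, 1, 0, 25]
    - [9, 0, -135, 0, 2, 0, 25]
    - [12, 0, -180, 0, 3, 0, 25]
    - [15, 0, -225, 0, 4, 0, 25]

```text
clock: 21.3
tcp_pos: [0.4856, 0.0639, 0.1653]
orientation: [-0.014, -2.215, 2.22]
contact_force: [1.6, -0.2, -2.6]
grip_width: 0.035
```

```bash
python3 -c "
from h import *
go(.4827,.186,.155,-.026)"
```

```text
clk 21.30 tcp [0.4856 0.0639 0.1653] F [ 1.6 -0.2 -2.6] grip 0.0350 q [-0.05  0.27 -0.25  2.04  0.09  0.84 -1.93]
-> shift [   4.2   10.  -122. ] turn [-0.11  0.89 -0.14]
```

Emit:
drive_tool:
  series:
    - [2, 4, -45, 0, 0.8, 0, 25]
    - [3, 8, -85, 0, 0.8, 0, 25]
    - [4, 10, -115, 0, 0.8, 0, 25]
    - [4, 10, -122, 0, 0.8, 0, 25]
    - [4, 10, -122, 0, 0.8, 0, 25]

```text
clock: 21.8
tcp_pos: [0.4824, 0.1872, 0.1552]
orientation: [-0.026, -2.21, 2.214]
contact_force: [-0.6, -0.3, -2.8]
grip_width: 0.0351
```

```bash
python3 -c "
from h import *
go(.4827,.186,.11,-.026)"
```

```text
clk 21.80 tcp [0.4824 0.1872 0.1552] F [-0.6 -0.3 -2.8] grip 0.0351 q [-0.25  0.33 -0.29  1.99  0.13  0.84 -2.2 ]
-> shift [-0.2 45.2  1.1] turn [-0.09  0.25 -0.13]
```

Emit:
drive_tool:
  series:
    - [0, 15, 1, 0, 0.2, 0, 25]
    - [0, 35, 1, 0, 0.2, 0, 25]
    - [0, 45, 1, 0, 0.2, 0, 25]
    - [0, 45, 1, 0, 0.2, 0, 25]
    - [0, 45, 1, 0, 0.2, 0, 25]

```text
clock: 22.3
tcp_pos: [0.4829, 0.1854, 0.1106]
orientation: [-0.032, -2.207, 2.211]
contact_force: [-0.1, -0.4, -1.9]
grip_width: 0.0352
```

```bash
python3 s3.py thumb .4827 .186 .09 -.026 14 .0152
```

```text
clk 22.30 tcp [0.4829 0.1854 0.1106] F [-0.1 -0.4 -1.9] grip 0.0352 q [-0.26  0.39 -0.28  2.02  0.16  0.75 -2.23]
-> shift [ 0.2 20.6 -0.6] turn [-0.11 -0.02 -0.14]
yaw -0.026298322139426844
```

View pics/side14.png

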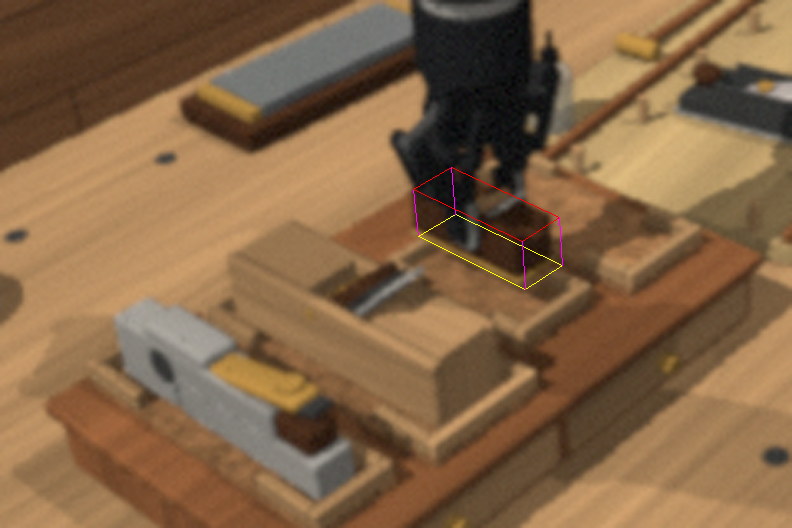

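View pics/top14.png

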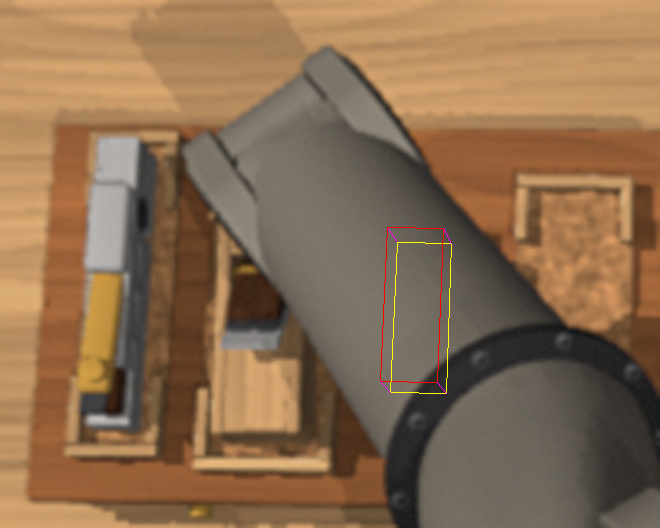

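Emit:
drive_tool:
  series:
    - [0, 8, -0.6, 0, 0, 0, 25]
    - [0, 16, -0.6, 0, 0, 0, 25]
    - [0, 22, -0.6, 0, 0, 0, 25]
    - [0, 26, -0.6, 0, 0, 0, 25]
    - [0, 27, -0.6, 0, 0, 0, 25]

```text
clock: 22.9
tcp_pos: [0.4829, 0.1865, 0.0833]
orientation: [-0.031, -2.208, 2.212]
contact_force: [-0.0, 0.6, -2.0]
grip_width: 0.035
```

Emit:
drive_tool:
  series:
    - [0, 1.5, 0, 0, 0, 0, 25]
    - [0, 2, 0, 0, 0, 0, 25]
    - [0, 2, 0, 0, 0, 0, 25]

```text
clock: 23.2
tcp_pos: [0.4829, 0.1865, 0.0813]
orientation: [-0.031, -2.208, 2.212]
contact_force: [0.1, 0.8, -2.1]
grip_width: 0.0353
```

Emit:
drive_tool:
  series:
    - [0, 0.8, 0, 0, 0, 0, 25]
    - [0, 1, 0, 0, 0, 0, 25]
    - [0, 1, 0, 0, 0, 0, 25]

```text
clock: 23.5
tcp_pos: [0.4831, 0.1866, 0.0811]
orientation: [-0.032, -2.208, 2.212]
contact_force: [-2.3, -1.6, 4.6]
grip_width: 0.0348
```

Contact. Release and go for the block.

Emit:
drive_tool:
  series:
    - [0, 0, 0, 0, 0, 0, 40]
    - [0, 0, 0, 0, 0, 0, 50]
    - [0, 0, 0, 0, 0, 0, 60]
    - [0, 0, 0, 0, 0, 0, 70]
    - [0, 0, 0, 0, 0, 0, 75]

```text
clock: 24.0
tcp_pos: [0.4831, 0.1866, 0.0811]
orientation: [-0.032, -2.208, 2.212]
contact_force: [0.7, 0.1, 0.3]
grip_width: 0.0752
```

Emit:
drive_tool:
  series:
    - [0, -20, 0, 0, 0, 0, 75]
    - [0, -50, 0, 0, 0, 0, 75]
    - [0, -90, 0, 0, 0, 0, 85]
    - [0, -110, 0, 0, 0, 0, 85]
    - [0, -110, 0, 0, 0, 0, 85]

```text
clock: 24.5
tcp_pos: [0.4847, 0.1877, 0.1943]
orientation: [-0.038, -2.214, 2.212]
contact_force: [-0.1, 0.6, -0.1]
grip_width: 0.0847
```

```bash
python3 -c "
from h import *
go(.503,-.183,.18,.131)"
```

```text
clk 24.50 tcp [0.4847 0.1877 0.1943] F [-0.1  0.6 -0.1] grip 0.0847 q [-0.24  0.28 -0.3   1.95  0.11  0.92 -2.19]
-> shift [-27.7  14.2 370.2] turn [ 0.01 -8.98 -0.51]
```

Emit:
drive_tool:
  series:
    - [-4, 2, 50, 0, -1, 0, 85]
    - [-7, 2, 100, 0, -3, 0, 85]
    - [-11, 5, 150, 0, -5, 0, 85]
    - [-15, 8, 200, 0, -7, 0, 85]
    - [-19, 10, 250, 0, -9, 0, 85]

```text
clock: 25.0
tcp_pos: [0.4964, -0.0638, 0.1832]
orientation: [-0.135, 2.149, -2.149]
contact_force: [1.1, -0.6, -0.0]
grip_width: 0.085
```

```bash
python3 -c "
from h import *
go(.503,-.183,.16,.131)"
```

```text
clk 25.00 tcp [ 0.4964 -0.0638  0.1832] F [ 1.1 -0.6 -0. ] grip 0.0850 q [ 0.17  0.25 -0.19  2.01  0.06  0.88 -1.49]
-> shift [  9.4  23.1 119. ] turn [-0.02  0.12 -0.43]
```

Emit:
drive_tool:
  series:
    - [4, 10, 50, 0, 0.1, -0.4, 85]
    - [8, 20, 95, 0, 0.1, -0.4, 85]
    - [9, 23, 119, 0, 0.1, -0.4, 85]
    - [9, 23, 119, 0, 0.1, -0.4, 85]
    - [9, 23, 119, 0, 0.1, -0.4, 85]

```text
clock: 25.5
tcp_pos: [0.5028, -0.1827, 0.1591]
orientation: [-0.142, 2.155, -2.154]
contact_force: [0.8, -0.1, 0.3]
grip_width: 0.085
```

```bash
python3 -c "
from h import *
go(.503,-.183,.08,.131)
d=r.grab_frame('side'); cv2.imwrite('pics/side15.png',overlay(d,[(.4831,.1866,-.026,.066,*DIM['thumb'])],3.3,(120,160,360,330)))
d=r.grab_frame('top'); cv2.imwrite('pics/top15.png',overlay(d,[(.503,-.183,.131,.018,*DIM['block']),(.4831,.1866,-.026,.066,*DIM['thumb'])],2.6,(125,130,430,290)))
"
```

```text
clk 25.50 tcp [ 0.5028 -0.1827  0.1591] F [ 0.8 -0.1  0.3] grip 0.0850 q [ 0.34  0.34 -0.13  1.95  0.06  0.85 -1.26]
-> shift [-0.3 79.1  0.3] turn [ 0.04 -0.04  0.07]
```

View pics/side15.png

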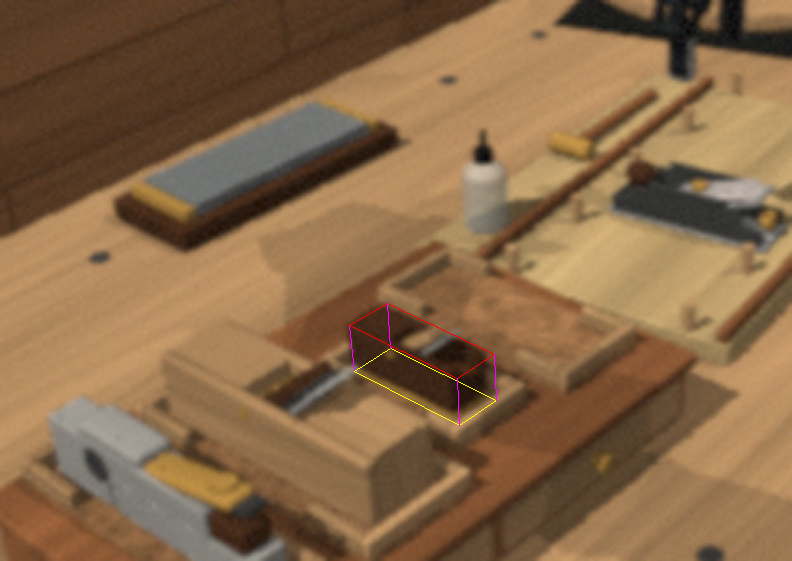

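View pics/top15.png

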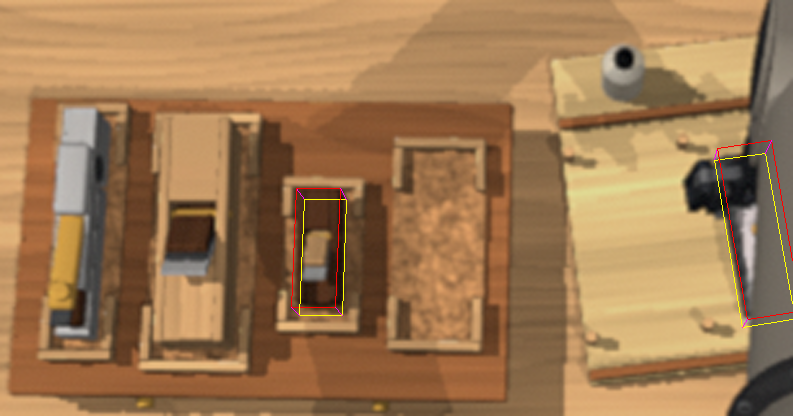

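Emit:
drive_tool:
  series:
    - [0, 25, 0.3, 0, 0, 0, 85]
    - [0, 55, 0.3, 0, 0, 0, 85]
    - [0, 78, 0.3, 0, 0, 0, 85]
    - [0, 79, 0.3, 0, 0, 0, 85]
    - [0, 79, 0.3, 0, 0, 0, 85]

```text
clock: 26.1
tcp_pos: [0.5036, -0.1802, 0.081]
orientation: [-0.147, 2.153, -2.15]
contact_force: [0.9, -1.2, -0.3]
grip_width: 0.0847
```

```bash
python3 -c "
from h import *
go(.503,-.183,.032,.131)"
```

```text
clk 26.10 tcp [ 0.5036 -0.1802  0.081 ] F [ 0.9 -1.2 -0.3] grip 0.0847 q [ 0.32  0.45 -0.12  2.01  0.08  0.69 -1.28]
-> shift [ 1.  49.   2.8] turn [0.07 0.26 0.02]
```

Emit:
drive_tool:
  series:
    - [1, 15, 2.8, 0, 0.2, 0, 85]
    - [1, 32, 2.8, 0, 0.2, 0, 85]
    - [1, 48, 2.8, 0, 0.2, 0, 85]
    - [1, 49, 2.8, 0, 0.2, 0, 85]
    - [1, 49, 2.8, 0, 0.2, 0, 75]

```text
clock: 26.6
tcp_pos: [0.5032, -0.1831, 0.0322]
orientation: [-0.142, 2.155, -2.152]
contact_force: [-0.0, 0.9, 0.4]
grip_width: 0.0752
```

Emit:
drive_tool:
  series:
    - [0, 0, 0, 0, 0, 0, 60]
    - [0, 0, 0, 0, 0, 0, 52]
    - [0, 0, 0, 0, 0, 0, 45]
    - [0, 0, 0, 0, 0, 0, 35]
    - [0, 0, 0, 0, 0, 0, 35]
  squeeze: 80

```text
clock: 27.1
tcp_pos: [0.504, -0.1835, 0.0335]
orientation: [-0.141, 2.152, -2.152]
contact_force: [-1.4, 0.1, 8.1]
grip_width: 0.0448
```

Emit:
drive_tool:
  series:
    - [0, 0, 0, 0, 0, 0, 35]
    - [0, 0, 0, 0, 0, 0, 35]

```text
clock: 27.3
tcp_pos: [0.5036, -0.1835, 0.0336]
orientation: [-0.141, 2.153, -2.152]
contact_force: [-1.1, -0.2, 0.9]
grip_width: 0.045
```

Emit:
drive_tool:
  series:
    - [0, -10, 0, 0, 0, 0, 35]
    - [0, -30, 0, 0, 0, 0, 35]
    - [0, -65, 0, 0, 0, 0, 35]
    - [0, -100, 0, 0, 0, 0, 35]
    - [0, -125, 0, 0, 0, 0, 35]

```text
clock: 27.8
tcp_pos: [0.5036, -0.1835, 0.1609]
orientation: [-0.14, 2.152, -2.152]
contact_force: [1.1, -0.4, -6.4]
grip_width: 0.0446
```

```bash
python3 -c "
from h import *
go(.491,.0885,.155,-.024)
o=r.get_obs();p=o['tcp_pos']
d=r.grab_frame('side'); cv2.imwrite('pics/side16.png',overlay(d,[(p[0],p[1],.131,p[2]-.0156,*DIM['block'])],5,(260,120,410,270)))
d=r.grab_frame('top'); cv2.imwrite('pics/top16.png',overlay(d,[(p[0],p[1],.131,p[2]-.0156,*DIM['block'])],5,(340,130,490,270)))
"
```

```text
clk 27.80 tcp [ 0.5036 -0.1835  0.1609] F [ 1.1 -0.4 -6.4] grip 0.0446 q [ 0.34  0.34 -0.13  1.95  0.06  0.86 -1.26]
-> shift [ -23.3    5.9 -271.3] turn [-0.    8.95 -0.13]
```

View pics/side16.png

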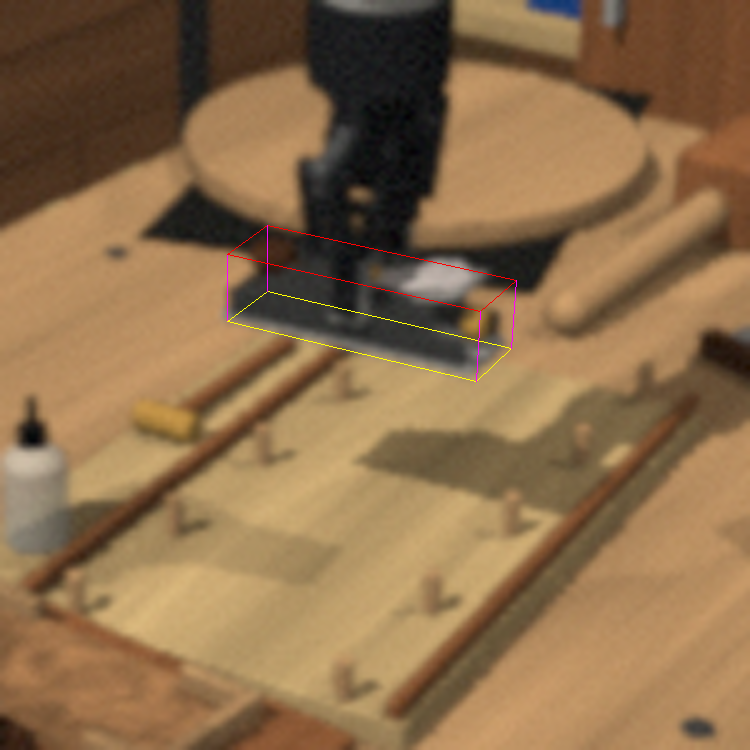

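View pics/top16.png

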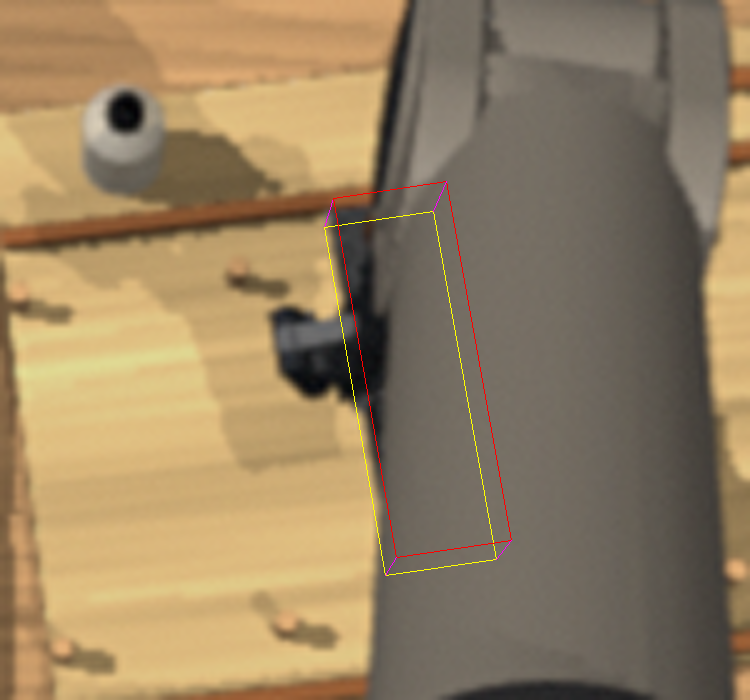

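Emit:
drive_tool:
  series:
    - [-3, 0, -40, 0, 1, 0, 35]
    - [-7, 0, -85, 0, 3, 0, 35]
    - [-11, 0, -130, 0, 5, 0, 35]
    - [-15, 0, -175, 0, 7, 0, 35]
    - [-19, 0, -220, 0, 9, 0, 35]

```text
clock: 28.4
tcp_pos: [0.4938, 0.0379, 0.1601]
orientation: [-0.035, -2.208, 2.212]
contact_force: [0.7, 1.5, -5.9]
grip_width: 0.0446
```

```bash
python3 -c "
from h import *
go(.490,.0885,.15,-.024)"
```

```text
clk 28.40 tcp [0.4938 0.0379 0.1601] F [ 0.7  1.5 -5.9] grip 0.0446 q [-0.03  0.28 -0.21  2.04  0.08  0.83 -1.88]
-> shift [  5.2  10.  -50.5] turn [-0.1  -0.16 -0.28]
```

Emit:
drive_tool:
  series:
    - [3, 5, -30, 0, -0.2, 0, 35]
    - [5, 10, -50, 0, -0.2, 0, 35]
    - [5, 10, -50.5, 0, -0.2, 0, 35]
    - [5, 10, -50.5, 0, -0.2, 0, 35]

```text
clock: 28.8
tcp_pos: [0.489, 0.0884, 0.1485]
orientation: [-0.026, -2.208, 2.214]
contact_force: [0.1, -0.8, -4.5]
grip_width: 0.0446
```

```bash
python3 -c "
from h import *
go(.490,.0885,.105,-.024)"
```

```text
clk 28.80 tcp [0.489  0.0884 0.1485] F [ 0.1 -0.8 -4.5] grip 0.0446 q [-0.11  0.3  -0.23  2.04  0.1   0.81 -1.99]
-> shift [-1.  43.5 -0.2] turn [-0.15  0.12 -0.11]
```

Emit:
drive_tool:
  series:
    - [-1, 15, 0, 0, 0, 0, 35]
    - [-1, 32, 0, 0, 0, 0, 35]
    - [-1, 42, 0, 0, 0, 0, 35]
    - [-1, 43, 0, 0, 0, 0, 35]
    - [-1, 43, 0, 0, 0, 0, 35]

```text
clock: 29.3
tcp_pos: [0.4901, 0.0877, 0.1054]
orientation: [-0.027, -2.207, 2.214]
contact_force: [-0.4, 0.2, -6.2]
grip_width: 0.0447
```

```bash
python3 s3.py block .490 .0885 .083 -.024 17 .0156
```

```text
clk 29.30 tcp [0.4901 0.0877 0.1054] F [-0.4  0.2 -6.2] grip 0.0447 q [-0.12  0.37 -0.22  2.07  0.12  0.71 -2.01]
-> shift [ 0.1 22.4 -0.9] turn [-0.17  0.06 -0.08]
yaw -0.02290368068957971
```

View pics/side17.png

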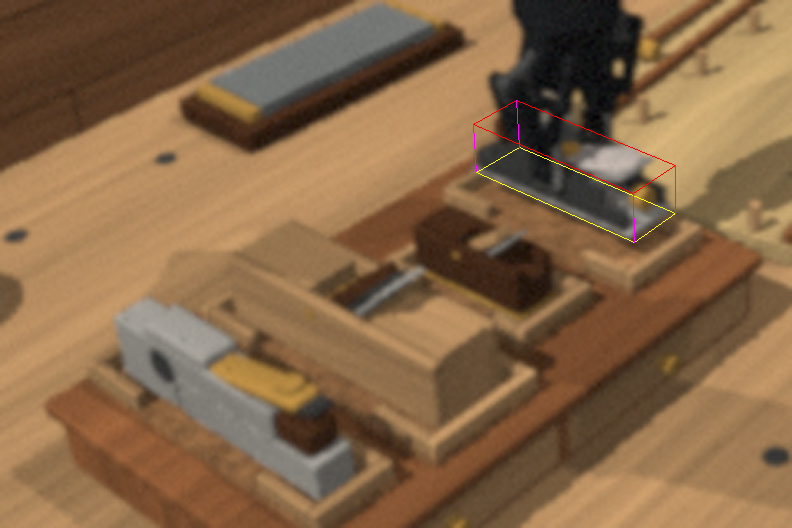

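Emit:
drive_tool:
  series:
    - [0, 8, -0.9, 0, 0, 0, 35]
    - [0, 15, -0.9, 0, 0, 0, 35]
    - [0, 19, -0.9, 0, 0, 0, 35]
    - [0, 21, -0.9, 0, 0, 0, 35]
    - [0, 21, -0.9, 0, 0, 0, 35]

```text
clock: 29.9
tcp_pos: [0.4904, 0.089, 0.0847]
orientation: [-0.027, -2.208, 2.214]
contact_force: [0.5, 0.5, -5.8]
grip_width: 0.0447
```

Emit:
drive_tool:
  series:
    - [0, 1.5, 0, 0, 0, 0, 35]
    - [0, 2.5, 0, 0, 0, 0, 35]
    - [0, 2.5, 0, 0, 0, 0, 35]

```text
clock: 30.2
tcp_pos: [0.4904, 0.0889, 0.0822]
orientation: [-0.027, -2.208, 2.214]
contact_force: [-0.5, -0.1, -5.9]
grip_width: 0.0448
```

Emit:
drive_tool:
  series:
    - [0, 0.8, 0, 0, 0, 0, 35]
    - [0, 1.3, 0, 0, 0, 0, 35]
    - [0, 1.3, 0, 0, 0, 0, 35]

```text
clock: 30.5
tcp_pos: [0.4906, 0.0889, 0.0816]
orientation: [-0.028, -2.208, 2.214]
contact_force: [-4.2, -1.6, 5.1]
grip_width: 0.0443
```

On the floor. Release, retreat up and away.

Emit:
drive_tool:
  series:
    - [0, 0, 0, 0, 0, 0, 50]
    - [0, 0, 0, 0, 0, 0, 60]
    - [0, 0, 0, 0, 0, 0, 70]
    - [0, 0, 0, 0, 0, 0, 80]
    - [0, 0, 0, 0, 0, 0, 80]

```text
clock: 31.0
tcp_pos: [0.4907, 0.089, 0.0816]
orientation: [-0.028, -2.209, 2.214]
contact_force: [0.5, 1.3, 0.0]
grip_width: 0.0802
```

Emit:
drive_tool:
  series:
    - [0, -20, 0, 0, 0, 0, 80]
    - [0, -50, 0, 0, 0, 0, 80]
    - [0, -90, 0, 0, 0, 0, 80]
    - [0, -130, 0, 0, 0, 0, 80]
    - [0, -150, 0, 0, 0, 0, 80]

```text
clock: 31.5
tcp_pos: [0.4916, 0.0899, 0.2351]
orientation: [-0.033, -2.212, 2.215]
contact_force: [1.0, -0.9, 0.7]
grip_width: 0.08
```

Emit:
drive_tool:
  series:
    - [0, 0, 45, 0, 0, 0, 80]
    - [0, 0, 90, 0, 0, 0, 80]
    - [0, 0, 135, 0, 0, 0, 80]
    - [0, 0, 180, 0, 0, 0, 80]
    - [0, 0, 225, 0, 0, 0, 80]

```text
clock: 32.0
tcp_pos: [0.4863, -0.1368, 0.2356]
orientation: [-0.033, -2.213, 2.216]
contact_force: [1.4, 0.5, -0.7]
grip_width: 0.0799
```

Emit:
drive_tool:
  series:
    - [0, 0, 40, 0, 0, 0, 80]
    - [0, 0, 60, 0, 0, 0, 80]
    - [0, 0, 60, 0, 0, 0, 80]
    - [0, 0, 60, 0, 0, 0, 80]

```text
clock: 32.4
tcp_pos: [0.4848, -0.1965, 0.2355]
orientation: [-0.034, -2.213, 2.215]
contact_force: [1.2, 0.7, 0.4]
grip_width: 0.08
```

```bash
python3 -c "
from h import *
g=[(.5075,.3873,-.026,.066,*DIM['shoulder']),(.496,.2876,-.027,.066,*DIM['smoother']),(.4831,.1866,-.026,.066,*DIM['thumb']),(.4906,.0889,-.024,.066,*DIM['block'])]
o=r.get_obs();print(o['clock'],o['contact_force'],o['tcp_pos'])
for i,b in enumerate((g,[])):
    d=r.grab_frame('top'); cv2.imwrite(f'pics/top18{i}.png',overlay(d,b,3.6,(125,130,345,290)))
d=r.grab_frame('side'); cv2.imwrite('pics/side18.png',overlay(d,g,3,(100,170,360,350)))
"
```

```text
32.4 [1.23808532 0.69757887 0.40838001] [ 0.48484331 -0.19650068  0.23549242]
```

View pics/top180.png

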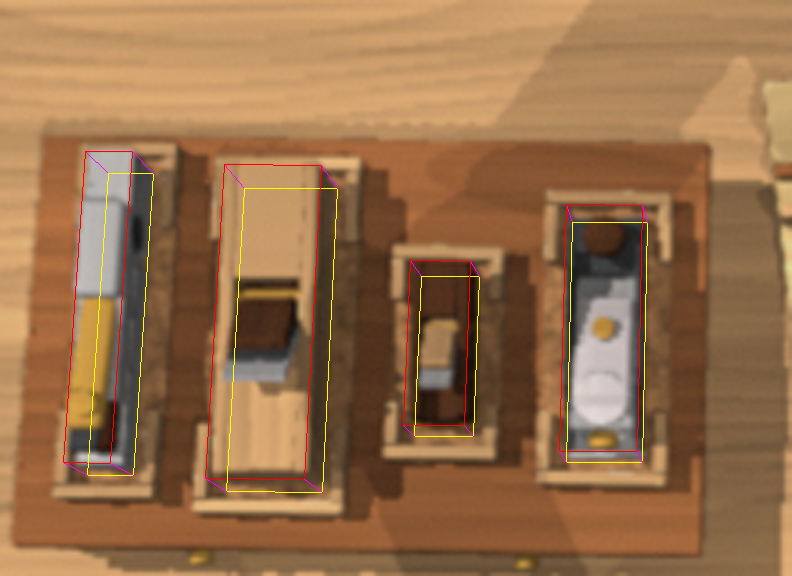

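View pics/top181.png

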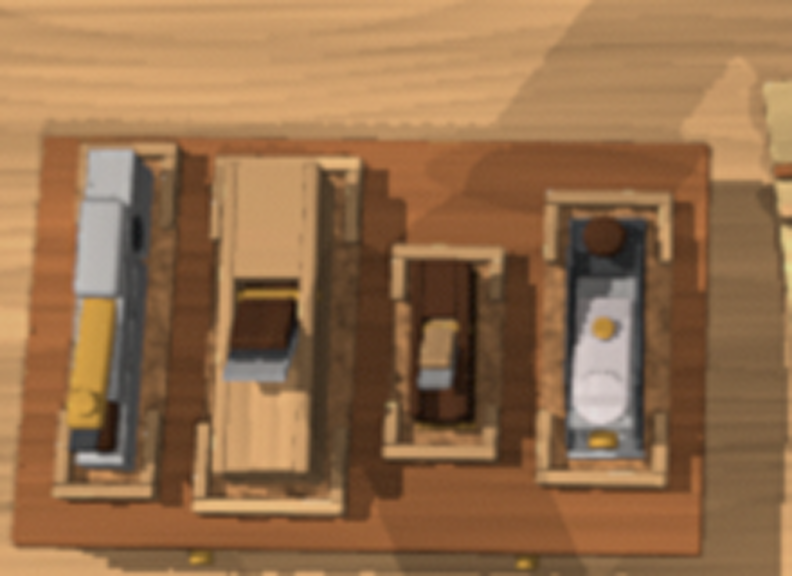

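View pics/side18.png

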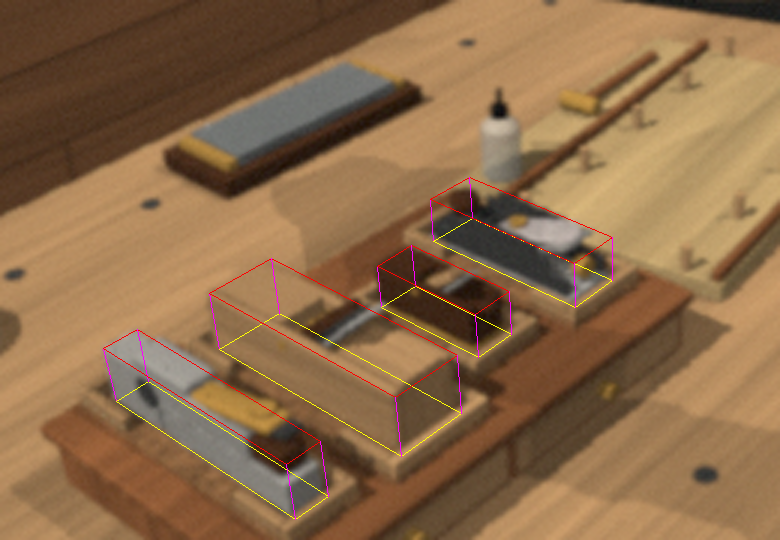

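```bash
python3 -c "
from h import *
d0=dict(np.load('top0.npz'));d=r.grab_frame('top')
print(np.abs(d['frame'][140:175,350:375].astype(int)-d0['frame'][140:175,350:375]).mean())
o=r.get_obs();print(o['clock'],np.abs(o['qvel']).max(),o['contact_force'])
print(r.hand_in())"
```

```text
8.448761904761906
32.6 0.005140149901306009 [-0.08721428 -0.59413248 -0.24058184]
the job is handed in; nothing more can be done
None
```

I put all four planes away in their own berths (from left: shoulder, smoother, thumb, block) and handed the job in at about 32.6 s. The hand-in gave no verdict.

- **Lowering:** I lowered each plane until the wrist force showed the floor had taken its weight. Only then did I open the fingers and lift clear.
- **Heights:** At touchdown the TCP stood 14.8 to 15.6 mm above the nominal cork floor. That matches the heights at which I gripped the planes on the rack, so the soles should be flat on the cork.
- **Positions:** In the last top and side pictures every plane lies along its berth, inside the stops. I estimate the centres within about 4 mm. The smoother is the furthest off, about 4 mm towards its toe stop in the top picture; the side picture shows no such shift.
- **End state:** The arm was at rest with near-zero force, clear of everything.
- **Bottle and hammer:** The bottle still stood where it began, and the hammer head visible in the side picture looked unmoved. A before/after pixel comparison at the bottle averaged 8 grey levels, which I put down to the arm's shadow but did not check further.
- **Disagreement:** Before the grasps, the side camera put the block and thumb up to about 8 to 12 mm from where the top camera did. I relied mainly on the top view; both planes then matched their predicted outlines once held, to about 2 mm.

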